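# Clear the V-stop and push a round bar home in it

## Task

Take the steel offcut out of the mouth of the V-stop and put it in the scrap tray. Then bring the short round aluminium bar over, standing upright, and push it along the worktop into the V until it sits centred against both faces; press it home with a firm steady push (about 1.5 kg of force, held for about a second) but do not ram it. Leave it standing seated there, and leave the pliers, try square and screwdriver alone.

Things in the scene. Friction and masses are not known exactly. Their poses are not given: they have to be found in the camera images.
- vstop: V-stop bolted down, 170 mm wide. Its V-jaw is locked anywhere in a 20 mm range along the stop's x axis; the setting differs each start and is NOT reported: feel for it. Origin: on the worktop under the V's apex with the jaw furthest out; x points into the stop, z up. The V opens to -x. Base parts lie at x +10 to +150 mm, up to 36 mm high; the jaw is 52 mm high.
- v_home (a point): Mid point of the possible seats, at bar mid-height: x = -25 mm, y = 0, z = 45 mm in the V-stop's frame, same axes. The bar's axis when home is on this x axis, at most 10 mm before or behind this point, as the jaw is locked. The bar stands on the bare worktop there (no plate under the V).
- v_mouth (a point): Middle of the V's mouth with the jaw furthest out (x = -50 mm, y = 0, z = 27 mm in the V-stop's frame, same axes). The V: two upright flat faces at 45 degrees either side of the x axis, each 70 mm long, ground smooth and oiled; mouth 99 mm wide, 50 mm before the apex; cheeks 16 mm thick, 121 mm over both, 2 to 52 mm above the worktop.
- pin (a joint): Brass seat-check pin, 10 mm thick, that sticks out of the apex of the V at 30 mm height; metres pushed in, 0 = out. A bar fully home against both faces pushes it in by 0.015, wherever the jaw is locked. Practically no spring force (under 0.05 N).
- bar_center (a point): Centre (half-way up, 45 mm above its foot) of the round bar: plain aluminium cylinder, 50 mm diameter, 90 mm tall, standing on end, about 0.45 kg. z along its axis; its yaw has no meaning.
- bar: The same round bar; origin at the centre of its lower end. Pushed a little off centre it can hang on one face of the V by friction, 1 to 3 mm short of home; a second push along the centre line, or a slightly harder one, frees it.
- offcut_center (a point): Centre of the steel offcut: rectangular bar 85 mm long (its y axis), 20 mm wide (x), 12 mm thick (z), 0.12 kg, lying flat on the worktop, one end pointing into the V.
- offcut: The same offcut; origin at the centre of its underside.
- tray: Dark open-topped scrap tray, fixed, 130 mm (x) by 100 mm (y), 45 mm high with a rolled rim to 48 mm, walls 4 mm; origin at the centre of its underside.
- pliers: Bystander: red-handled pliers lying flat, 55 x 185 x 14 mm; origin at the centre of the underside. Leave alone.
- square: Bystander: try square with wooden stock, 159 x 100 x 18 mm; origin at the centre of the underside. Leave alone.
- screwdriver: Bystander: yellow-handled screwdriver lying, 27 x 140 x 27 mm; origin at the centre of the underside. Leave alone.
Mind the look-alikes: they are no part of the job. Of the things that look like the offcut, take the one that is farthest to the robot's left at the start.

How it is judged (in metres and radians):
On the way, in this order (a step that is already met when the one before it is completed fails the run):
1. the offcut lies in the scrap tray, let go (x of offcut_center in the frame of tray between -0.065 and 0.065 m and y of offcut_center in the frame of tray between -0.05 and 0.05 m and height (world z) of offcut_center below 0.04 m and contact force between the fingers and offcut below 0.1 N), for 0.2 s.
2. the bar is pressed home against both faces of the V with at least 7 N (contact force between bar and vstop above 7 N and value of joint pin above 0.012 m and y of bar_center in the frame of vstop between -0.0025 and 0.0025 m and angle between bar_center's own z axis and vertical below 0.06 rad), for 0.2 s.
At the end, for the whole second after the job is handed in: The bar stands upright on the worktop (tilt under 0.03 rad), centred in the V within 2.5 mm of the stop's centre line and fully home (seat-check pin pushed in more than 12 of its 15 mm), at rest; the offcut lies at rest inside the scrap tray (centre within its outline and below 40 mm) (value of joint pin above 0.012 m and y of bar_center in the frame of vstop between -0.0025 and 0.0025 m and angle between bar_center's own z axis and vertical below 0.03 rad and height (world z) of bar_center below 0.05 m and linear speed of each of bar, offcut below 0.01 m/s and x of offcut_center in the frame of tray between -0.065 and 0.065 m and y of offcut_center in the frame of tray between -0.05 and 0.05 m and height (world z) of offcut_center below 0.04 m); the robot touches nothing.
It fails at once if the bar is rammed into the V-stop: more than 45 N between them (contact force between bar and vstop above 45 N).
It fails at once if the bar is knocked over (angle between bar_center's own z axis and vertical above 0.6 rad).
It fails at once if a bystander is moved by more than 30 mm (distance of any of pliers, square, screwdriver from where it was at the start of the episode above 0.03 m).
It also fails if it takes over 72 s, if anything falls off the work surface, if the arm or the gripper's body presses on something with over 40 N, if the wrist force passes 120 N, or if a joint passes its speed limit or range.

## Robot

A 6-joint arm with a two-finger parallel gripper is mounted at the origin on the work surface; the furniture and walls round the work are solid. World frame = base frame: x ahead of the robot, y to its left, z up, the work surface at z = 0. Lengths are in m, angles in degrees, forces in N, time in s.
With the tool pointing down it reaches from about 0.4 to 0.825 m from the base axis. Payload 7 kg.
Tool frame: the origin (TCP) lies between the finger pads; the fingertips stand 14 mm ahead of it and the grasp point (between the pads) lies 5 mm behind it; z points along the fingers, y is the direction in which the jaws open and shut (so a half turn about z gives the same grasp; the last joint's range is limited). The gripper opens to 88 mm and grips with 3 to 60 N. Pads are 19 mm wide; open, the fingers measure 130 mm over their backs; the gripper's body (78 mm by 193 mm) begins 47 mm behind the grasp point.
Start: joints at [91.794, 20.546, 0.682, 0, -70.136, -16.507], TCP at [0.171, 0.653, 0.241] pointing down, gripper open.
Joint ranges: [-176.03, 176.03], [-82.01, 121.73], [-58.28, 71.71], [-173.87, 95.51], [-174.79, -0.11], [-173.66, 173.66]. Speed limits (degrees/s): [136.94, 136.94, 172.46, 180, 180, 180].

## Interface

Orientations are given as [roll, pitch, yaw] about the fixed x, y, z axes, in that order (R = Rz(yaw) Ry(pitch) Rx(roll)).
In Python, from plant import manip gives the robot as it stands.
- The arm moves only by the shell command python3 -m creep 'ROWS' [OPENING] [FORCE]. ROWS is JSON, a list of rows, each an object with "delta_pos": the shift along the tool's x, y, z in mm, a list of three; "rot": the turn, a rotation vector about the tool's x, y, z in degrees, a list of three. A call has 1 to 5 rows; each row is the pose to reach, as a shift and turn from the pose commanded when the call began, along the tool's axes at that moment; what a row does not reach only later rows make up. A row lasts 1/12 s, in which the tool goes at most 41.7 mm and 7.16 degrees, less where a joint would pass 70% of its speed; a pose out of reach is approached as far as the arm can. A call with a gripper value outside its range is refused whole. OPENING is the finger opening in mm, from 0 to 87.6, set as the call begins (- or left out, the last holds). The fingers move at their own pace and stop on an object; FORCE is the grip in N (left out, the last holds). Time passes only in rows, so rows that repeat a pose let the fingers close. It gives the time, the measured TCP pose, the force and the opening at its end, in the units of the state.
- manip.observe(): the state, without advancing time (a new reading comes with each control period).
- manip.grab_frame(name): name is "side" or "top"; returns the picture (480x640x3 uint8, red, green, blue); there is no depth.
- manip.camera_params(name): a dict with "K" (3x3 intrinsics, pixels), "extrinsics" (4x4, takes a point from world to camera coordinates). Camera axes: x right, y up, looking along -z (the intrinsics and any distortion apply to the point x, -y, -z); pixel columns grow to the right and rows downward; lengths in m; the calibration is good to about 2 mm. A picture is of the moment at which its call begins. camera_params takes no time and is no camera call.
- manip.finish_job(): hands the job in, once; it reports no verdict.
Trained networks look in the newest picture that a camera, given by its name, has taken for a name from the list of things; names that differ only in an ending like _2 or _b are one class to them, and where a whole thing is asked for, a point or a joint stands for the part that bears it (a point fixed in the world has none). Each returns a list of dicts, best first, with "confidence" (0 to 1); they miss things now and then, are a little off and sometimes report something else, mostly with a low value. They report only what shows in the picture. A call takes as long as a camera call. They do not tell look-alikes from the thing itself.
- manip.find_in(thing, camera): "xyz" ([x, y, z] in m, in world coordinates, good to about 4 mm: the middle of the surface that is visible of it).
- manip.outline_of(thing, camera): "mask" (480x640 bool, what is visible of it).
- manip.spot_point(thing, camera): "xyz" ([x, y, z] in m, in world coordinates, good to about 4 mm: a listed point, or the origin of a listed thing).
The state is a dict: "clock": time; "qpos": joint angles; "qvel": joint speeds; "effort": joint torques, N m; "position": TCP position; "orientation": TCP orientation; "force": force on the tool from outside, world axes, zero at the start; "moment": the same for the moment, N m; "opening": finger opening in m.
Only numpy, scipy, OpenCV 4.12 (cv2) and the standard library are available. Lean on these libraries where they do the work, as an engineer would, in place of code of your own. Each camera call takes 0.05 s, during which the arm holds its last target.

## Working session

There is one attempt and no reset: what is moved stays moved. The work goes in short steps, Python scripts to look and compute and a shell command to move; the robot and the scene stay as the last step left them, time stands still between calls to the robot, and variables do not carry over. Pictures are saved under pics/ and viewed, and the job is handed in when it is done.

```bash
ls; mkdir -p pics; python3 - <<'E'
from plant import manip
import cv2
print(manip.observe())
for n in ("side","top"):
    im=manip.grab_frame(n); cv2.imwrite(f"pics/{n}0.png",im[:,:,::-1])
    for t in ("vstop","bar","offcut","tray","pliers","square","screwdriver"):
        for d in manip.find_in(t,n): print(n,t,[round(float(v),3) for v in d["xyz"]],round(d["confidence"],2))
    for t in ("v_home","v_mouth","bar_center","offcut_center","tray","vstop"):
        for d in manip.spot_point(t,n): print(n,'pt',t,[round(float(v),4) for v in d["xyz"]],round(d["confidence"],2))
print(manip.observe()["clock"])
E
```

```text
pics
{'clock': 0.0, 'qpos': array([ 9.17929759e+01,  2.05915956e+01,  6.36230935e-01, -1.91410582e-02,
       -7.01364204e+01, -1.65060114e+01]), 'qvel': array([-0.07475778, -0.03424674,  0.04198094, -0.09755551, -0.05388724,
       -0.08598883]), 'effort': array([-5.14579770e-04, -5.82719886e+01,  2.93049413e+01,  6.99698031e+00,
        6.92967908e-03, -1.53584938e-04]), 'position': array([0.17135625, 0.65242604, 0.2396426 ]), 'orientation': array([ 1.79906885e+02, -8.82752745e-03, -1.47195466e+01]), 'force': array([ 1.04390555,  0.13265504, -0.10674626]), 'moment': array([ 0.00322238, -0.00660249, -0.02630848]), 'opening': 0.08793363018190219}
side vstop [0.626, 0.122, 0.044] 0.55
side bar [0.435, -0.072, 0.054] 0.58
side tray [0.47, 0.378, 0.016] 0.77
side pliers [0.374, 0.106, 0.014] 0.78
side square [0.667, -0.044, 0.01] 0.92
side pt v_home [0.595, 0.1339, 0.044] 0.62
side pt bar_center [0.4429, -0.0885, 0.0422] 0.74
side pt bar_center [0.5937, 0.1343, 0.0455] 0.3
side pt offcut_center [0.5148, 0.0092, 0.0056] 0.37
side pt offcut_center [0.4435, -0.0915, -0.0015] 0.22
side pt tray [0.4562, 0.3367, 0.0023] 0.81
side pt tray [0.4439, -0.0897, 0.044] 0.22
top vstop [0.674, 0.141, 0.035] 0.84
top bar [0.437, -0.086, 0.093] 0.62
top offcut [0.517, 0.015, 0.011] 0.96
top offcut [0.636, -0.342, 0.013] 0.87
top offcut [0.545, 0.129, 0.014] 0.75
top tray [0.46, 0.346, 0.005] 0.7
top tray [0.439, -0.089, 0.092] 0.59
top pliers [0.388, 0.139, 0.009] 0.88
top square [0.673, -0.035, 0.01] 0.87
top screwdriver [0.638, 0.327, 0.019] 0.59
top screwdriver [0.44, -0.087, 0.094] 0.38
top pt v_home [0.595, 0.1336, 0.0488] 0.72
top pt bar_center [0.4452, -0.0921, 0.0478] 0.61
top pt bar_center [0.4577, 0.3364, 0.0003] 0.51
top pt offcut_center [0.549, 0.1206, 0.0041] 0.95
top pt offcut_center [0.5188, 0.0124, 0.0065] 0.87
top pt tray [0.4558, 0.3397, -0.0026] 0.71
top pt vstop [0.622, 0.1334, -0.0004] 0.61
1.4
```

View pics/top0.png

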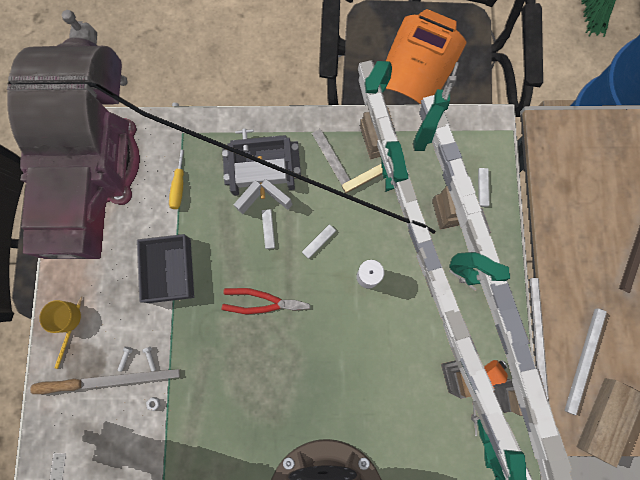

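View pics/side0.png

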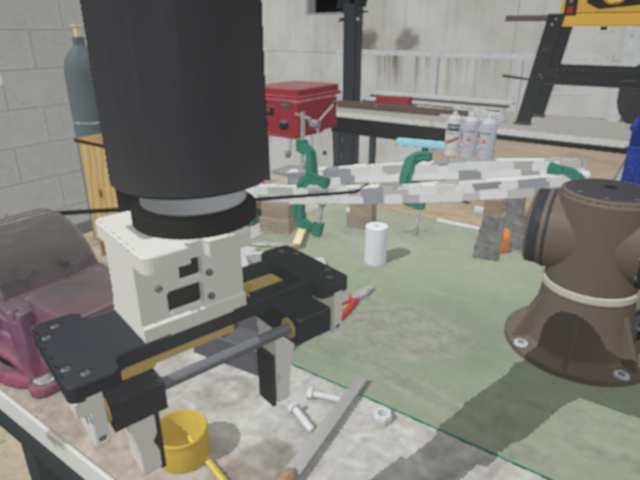

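```bash
cat > h.py <<'E'
import numpy as np,cv2
from plant import manip
def P(n):
    c=manip.camera_params(n); return c
def proj(n,X):
    c=P(n); E=np.array(c["extrinsics"]);K=np.array(c["K"])
    X=np.atleast_2d(X); p=X@E[:3,:3].T+E[:3,3]; p=p*[1,-1,-1]
    D=np.array(c.get("distortion",np.zeros(5)),float)
    return cv2.projectPoints(p.reshape(-1,1,3),np.zeros(3),np.zeros(3),K,D)[0].reshape(-1,2)
def ray(n,uv):
    c=P(n); E=np.array(c["extrinsics"]);K=np.array(c["K"])
    D=np.array(c.get("distortion",np.zeros(5)),float)
    u=cv2.undistortPoints(np.array(uv,float).reshape(-1,1,2),K,D).reshape(-1,2)
    d=np.c_[u[:,0],-u[:,1],-np.ones(len(u))]@E[:3,:3]
    return -E[:3,:3].T@E[:3,3],d
def onz(n,uv,z):
    C,d=ray(n,uv); return C+d*((z-C[2])/d[:,2:])
def tri(uv_top,uv_side):
    A,a=ray("top",[uv_top]);B,b=ray("side",[uv_side]);a=a[0];b=b[0]
    s=np.linalg.lstsq(np.c_[a,-b],B-A,rcond=None)[0]
    p,q=A+s[0]*a,B+s[1]*b; return (p+q)/2,np.linalg.norm(p-q)
E
python3 - <<'E'
from h import *
for n in("side","top"):
    c=P(n); print(n,c.keys(),np.array(c["K"]).round(1).tolist()); print(ray(n,[[320,240]]))
    for k in c:
        if k not in("K","extrinsics"):print(k,c[k])
im=cv2.imread("pics/top0.png")
cv2.imwrite("pics/topc.png",cv2.resize(im[100:330,120:440],(800,575),interpolation=cv2.INTER_CUBIC))
im=cv2.imread("pics/side0.png")
cv2.imwrite("pics/sidec.png",cv2.resize(im[120:300,230:470],(800,600),interpolation=cv2.INTER_CUBIC))
E
```

```text
side dict_keys(['K', 'extrinsics']) [[503.3, 0.0, 321.1], [0.0, 503.3, 232.9], [0.0, 0.0, 1.0]]
(array([-0.05961568,  0.84808594,  0.49856431]), array([[ 0.53007889, -0.75385504, -0.38849065]]))
top dict_keys(['K', 'extrinsics']) [[502.2, 0.0, 323.8], [0.0, 502.2, 231.6], [0.0, 0.0, 1.0]]
(array([ 0.3328845 , -0.01306098,  1.0723381 ]), array([[ 0.17493901,  0.02223346, -0.98449834]]))
```

View pics/topc.png

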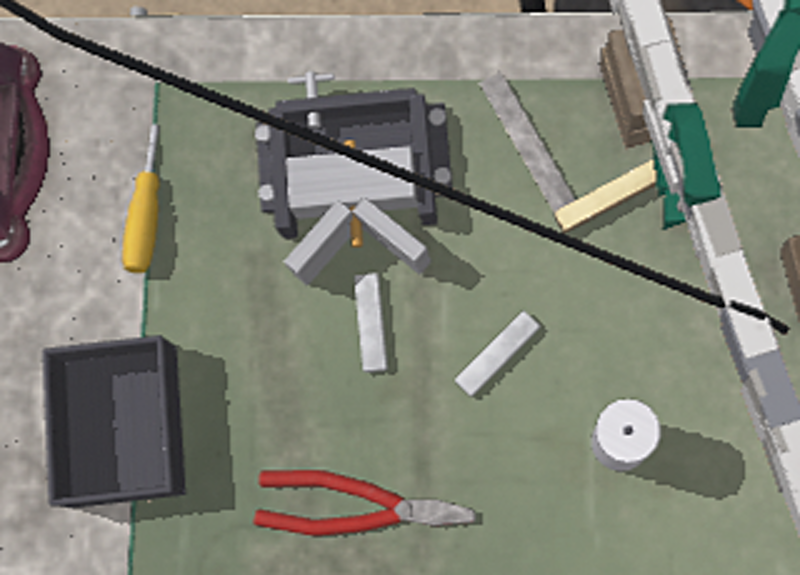

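View pics/sidec.png

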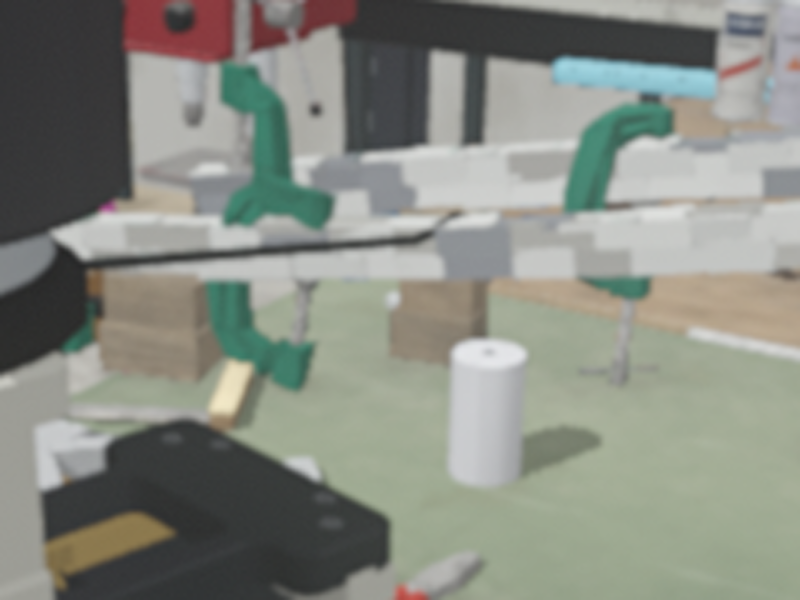

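The top view shows the V-stop at about (260,180). There are three offcut-like bars, at (268,229), (320,241) and (484,187). The one at (268,229) is farthest left and points into the V, so it is the offcut. A cable runs overhead from the vise to the rail near (435,231), so I need its height.

```bash
python3 - <<'E'
from h import *
np.set_printoptions(precision=4,suppress=True)
print("cable end",tri((435,231),(230+455*.3,120+212*.3)))
# bend in side crop (420,238) ~ top crop(722,303)
print("cable bend",tri((120+722*.4,100+303*.4),(230+420*.3,120+238*.3)))
# epipolar: cable in side at crop x=100..; intersect side ray with plane through top camera & cable line
A,a=ray("top",[(95,88),(120+722*.4,100+303*.4)]); n=np.cross(a[0],a[1])
for uv in((230+100*.3,120+262*.3),(230+250*.3,120+248*.3),(230+420*.3,120+238*.3),(62,211),(100,211)):
    B,b=ray("side",[uv]); t=n@(A-B)/(n@b[0]); print("cable pt",B+t*b[0])
f=lambda x,y:(120+x*.4,100+y*.4)
print("offcut corners z=12", onz("top",[f(356,281),f(377,274),f(386,371),f(364,373)],.012))
print("bar top", onz("top",[f(627,431)],.09))
print("tray rim", onz("top",[f(43,350),f(163,337),f(185,495),f(50,507)],.046))
print("jaw outer tips z52", onz("top",[f(285,264),f(425,260),f(349,203),f(357,203)],.052))
print("base blk z36", onz("top",[f(258,128),f(443,108),f(283,236),f(437,223)],.036))
print("jaw slab corners 52",onz("top",[f(286,158),f(410,149),f(291,211),f(418,199)],.036))
# tube edges
E
```

```text
cable end (array([ 0.5246, -0.2026,  0.1442]), np.float64(0.0235180144722834))
cable bend (array([ 0.5384, -0.1598,  0.1333]), np.float64(0.0065032443325086274))
cable pt [0.636  0.0821 0.162 ]
cable pt [ 0.5927 -0.0208  0.1525]
cable pt [ 0.5384 -0.1535  0.1354]
cable pt [0.7793 0.4317 0.2063]
cable pt [0.7576 0.3754 0.1943]
offcut corners z=12 [[0.5827 0.136  0.012 ]
 [0.5888 0.1179 0.012 ]
 [0.5034 0.1085 0.012 ]
 [0.5018 0.1274 0.012 ]]
bar top [[ 0.4426 -0.0904  0.09  ]]
tray rim [[0.5168 0.3919 0.046 ]
 [0.5274 0.2918 0.046 ]
 [0.3962 0.267  0.046 ]
 [0.3868 0.377  0.046 ]]
jaw outer tips z52 [[0.5882 0.1904 0.052 ]
 [0.591  0.0729 0.052 ]
 [0.6411 0.1378 0.052 ]
 [0.641  0.131  0.052 ]]
base blk z36 [[0.7142 0.2212 0.036 ]
 [0.7315 0.0601 0.036 ]
 [0.6169 0.1961 0.036 ]
 [0.6276 0.0643 0.036 ]]
jaw slab corners 52 [[0.6867 0.1958 0.036 ]
 [0.6942 0.0884 0.036 ]
 [0.639  0.19   0.036 ]
 [0.6491 0.0809 0.036 ]]
```

```bash
cat > ov.py <<'E'
from h import *
import sys
def draw(o,yaw,j,out,src="pics/top0.png",r=(110,260,200,320)):
    im=cv2.imread(src); s=6
    c=cv2.resize(im[r[0]:r[1],r[2]:r[3]],None,fx=s,fy=s,interpolation=cv2.INTER_CUBIC)
    R=np.array([[np.cos(yaw),-np.sin(yaw)],[np.sin(yaw),np.cos(yaw)]])
    def L(pts,z,col):
        w=np.c_[np.array(pts)@R.T+o,np.full(len(pts),z)]
        p=(proj("top",w)-[r[2],r[0]]+.5)*s
        cv2.polylines(c,[p.astype(np.int32)],False,col,1,cv2.LINE_AA)
    f=49.5;g=11.3
    for sg in(1,-1):
        L([(j,0),(j-f,sg*f),(j-f+g,sg*(f+g)),(j+g*2,sg*0)],.052,(0,0,255))
    L([(-90,0),(160,0)] if 0 else [(-.09,0),(.16,0)],0.0,(255,0,255))
    cv2.imwrite(out,cv2.resize(c,(720,900))[:600])
E
sed -i 's/f=49.5;g=11.3/f=.0495;g=.0113/' ov.py
python3 - <<'E'
from ov import *
draw(np.array([.622,.1334]),np.radians(5),.008,"pics/ov1.png")
E
```

```text
(no output)
```

View pics/ov1.png

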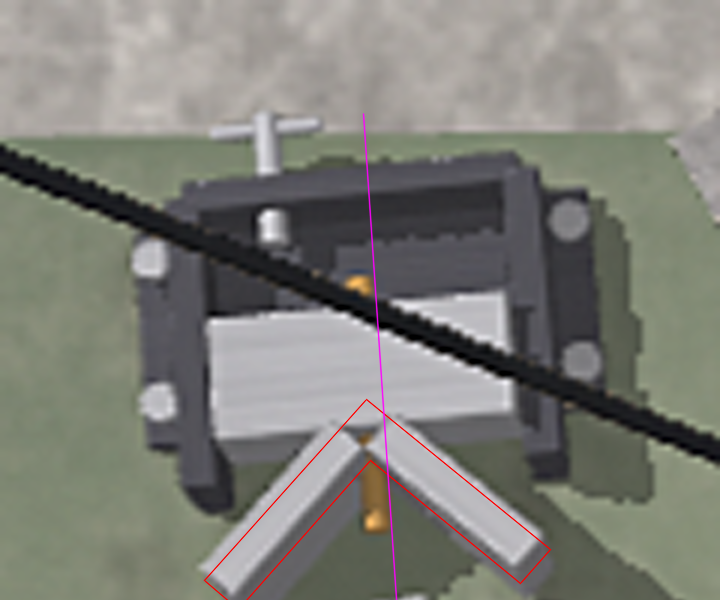

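```bash
python3 - <<'E'
from ov import *
draw(np.array([.622,.1338]),np.radians(5.5),.0115,"pics/ov2.png",r=(150,250,200,320))
E
```

```text
(no output)
```

View pics/ov2.png

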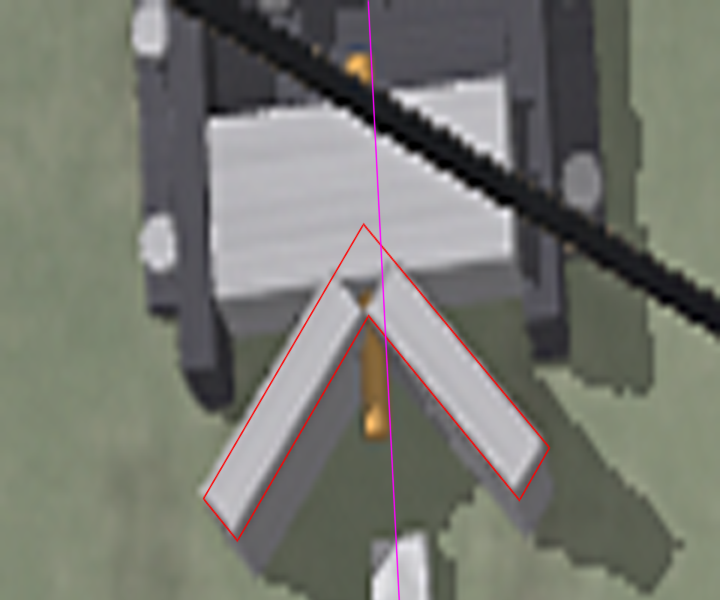

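```bash
cat > go.py <<'E'
from h import *
from scipy.spatial.transform import Rotation as Ro
import sys
# usage: go.py x y z roll pitch yaw  -> tool-axis delta from measured pose
x=[float(v) for v in sys.argv[1:7]]
s=manip.observe()
R0=Ro.from_euler('xyz',s["orientation"],degrees=True); R1=Ro.from_euler('xyz',x[3:],degrees=True)
d=R0.inv().apply(np.array(x[:3])-s["position"])*1000
r=(R0.inv()*R1).as_rotvec(degrees=True)
print("pos",s["position"].round(4),"ori",s["orientation"].round(2),"F",s["force"].round(1),"t",round(s["clock"],2),"open",round(s["opening"]*1000,1))
print("delta",d.round(1),"rot",r.round(2),"rows",np.linalg.norm(d)/41.7)
E
python3 go.py 0.533 0.121 0.12 180 0 6
```

```text
pos [0.1715 0.6528 0.2406] ori [180.     0.   -14.72] F [-0.7 -0.3  0.9] t 1.4 open 87.8
delta [484.8 422.6 120.5] rot [  0.     0.   -20.72] rows 15.690495719681707
```

```bash
python3 -m creep '[{"delta_pos":[30,26,0],"rot":[0,0,-4.2]},{"delta_pos":[60,52,0],"rot":[0,0,-8.3]},{"delta_pos":[91,79,0],"rot":[0,0,-12.5]},{"delta_pos":[121,105,0],"rot":[0,0,-16.6]},{"delta_pos":[152,132,0],"rot":[0,0,-20.7]}]' 50; python3 go.py 0.533 0.121 0.12 180 0 6
```

```text
clock: 1.82
position: [0.2856, 0.485, 0.2407]
orientation: [-180.0, -0.0, 6.2]
force: [0.7, -0.5, -0.5]
opening: 0.0597
pos [0.2856 0.485  0.2407] ori [-1.7998e+02 -1.0000e-02  6.2200e+00] F [ 0.7 -0.5 -0.5] t 1.82 open 59.7
delta [206.5 388.8 120.6] rot [-0.02 -0.01  0.22] rows 10.94507254504075
```

```bash
python3 -m creep '[{"delta_pos":[19,36,0],"rot":[0,0,0]},{"delta_pos":[38,72,0],"rot":[0,0,0]},{"delta_pos":[57,108,0],"rot":[0,0,0]},{"delta_pos":[76,144,0],"rot":[0,0,0]},{"delta_pos":[96,181,0],"rot":[0,0,0]}]';python3 -m creep '[{"delta_pos":[19,36,0],"rot":[0,0,0]},{"delta_pos":[38,72,0],"rot":[0,0,0]},{"delta_pos":[57,108,10],"rot":[0,0,0]},{"delta_pos":[76,144,20],"rot":[0,0,0]},{"delta_pos":[96,181,30],"rot":[0,0,0]}]'; python3 go.py 0.533 0.121 0.06 180 0 6
```

```text
clock: 2.23
position: [0.3997, 0.3152, 0.241]
orientation: [-180.0, -0.0, 6.0]
force: [0.7, 0.8, 0.4]
opening: 0.05
clock: 2.65
position: [0.5131, 0.1468, 0.2113]
orientation: [-180.0, -0.1, 6.0]
force: [1.3, 1.2, 0.8]
opening: 0.05
pos [0.5131 0.1468 0.2113] ori [-1.7996e+02 -7.0000e-02  6.0000e+00] F [1.3 1.2 0.8] t 2.65 open 50.0
delta [ 16.9  27.9 151.3] rot [-0.04 -0.07  0.  ] rows 3.710434890494607
```

```bash
python3 - <<'E'
from h import *
im=manip.grab_frame("top")[:,:,::-1]; cv2.imwrite("pics/top1.png",im)
E
```

```text
(no output)
```

View pics/top1.png

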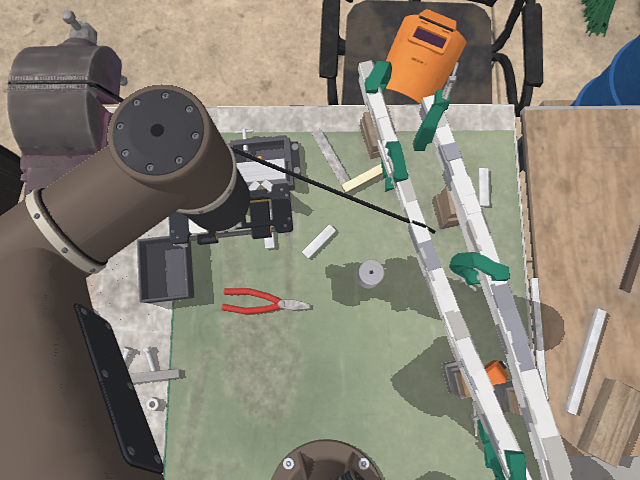

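The enlarged crop `topc.png` shows the candidates at full-picture pixels (268,229), (320,241) and (484,187). The first is farthest left and points into the V, so I'm taking it. The new picture shows the gripper above it, clear of the cable.

```bash
python3 -m creep '[{"delta_pos":[17,28,30],"rot":[0,0,0]},{"delta_pos":[17,28,65],"rot":[0,0,0]},{"delta_pos":[17,28,100],"rot":[0,0,0]},{"delta_pos":[17,28,140],"rot":[0,0,0]},{"delta_pos":[17,28,151],"rot":[0,0,0]}]'; python3 go.py 0.533 0.121 0.0175 180 0 6
python3 - <<'E'
from h import *
im=manip.grab_frame("side")[:,:,::-1]; cv2.imwrite("pics/side1.png",im)
E
```

```text
clock: 3.12
position: [0.5292, 0.1205, 0.0548]
orientation: [179.9, 0.4, 5.9]
force: [-1.0, -1.6, -1.0]
opening: 0.0504
pos [0.5292 0.1205 0.0548] ori [179.87   0.38   5.87] F [-1.  -1.6 -1. ] t 3.12 open 50.4
delta [ 4.1 -0.2 37.3] rot [ 0.13  0.38 -0.13] rows 0.8994862618328047
```

View pics/side1.png

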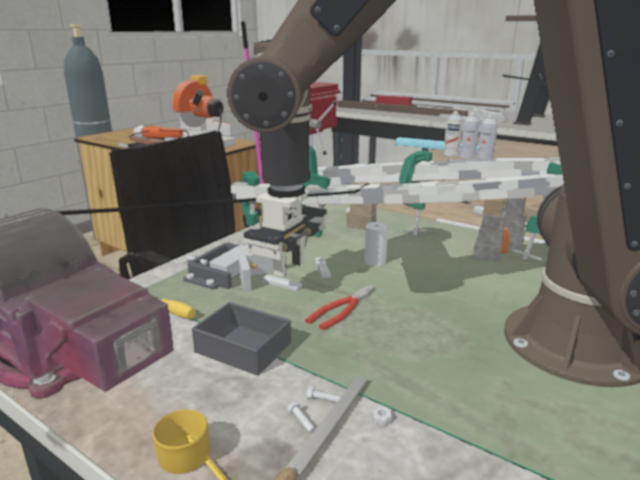

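The side view shows the gripper straddling the offcut at about (283,283), with the cable clear behind it.

```bash
python3 -m creep '[{"delta_pos":[0,0,10],"rot":[0,0,0]},{"delta_pos":[0,0,20],"rot":[0,0,0]},{"delta_pos":[0,0,30],"rot":[0,0,0]},{"delta_pos":[0,0,36],"rot":[0,0,0]},{"delta_pos":[0,0,36],"rot":[0,0,0]}]'; python3 go.py 0.533 0.121 0.0165 180 0 6
```

```text
clock: 3.58
position: [0.5317, 0.1223, 0.0232]
orientation: [180.0, 0.1, 6.0]
force: [0.3, 0.0, -0.2]
opening: 0.05
pos [0.5317 0.1223 0.0232] ori [1.7998e+02 6.0000e-02 5.9800e+00] F [ 0.3  0.  -0.2] t 3.58 open 50.0
delta [1.2 1.5 6.7] rot [ 0.02  0.06 -0.02] rows 0.16671762956255853
```

```bash
python3 -m creep '[{"delta_pos":[0,0,3],"rot":[0,0,0]},{"delta_pos":[0,0,6],"rot":[0,0,0]},{"delta_pos":[0,0,6],"rot":[0,0,0]}]'; python3 -m creep '[{"delta_pos":[0,0,0],"rot":[0,0,0]},{"delta_pos":[0,0,0],"rot":[0,0,0]},{"delta_pos":[0,0,0],"rot":[0,0,0]},{"delta_pos":[0,0,0],"rot":[0,0,0]},{"delta_pos":[0,0,0],"rot":[0,0,0]}]' 0 25;python3 -m creep '[{"delta_pos":[0,0,-10],"rot":[0,0,0]},{"delta_pos":[0,0,-20],"rot":[0,0,0]},{"delta_pos":[0,0,-35],"rot":[0,0,0]},{"delta_pos":[0,0,-55],"rot":[0,0,0]},{"delta_pos":[0,0,-80],"rot":[0,0,0]}]'
```

```text
clock: 3.83
position: [0.5321, 0.1225, 0.018]
orientation: [-180.0, -0.0, 6.0]
force: [0.7, -0.4, 0.3]
opening: 0.05
clock: 4.25
position: [0.5322, 0.1225, 0.0182]
orientation: [-180.0, -0.0, 6.0]
force: [-0.5, 0.5, -0.2]
opening: 0.0222
clock: 4.67
position: [0.5314, 0.1221, 0.0989]
orientation: [180.0, 0.1, 6.0]
force: [0.7, 0.6, -1.7]
opening: 0.0191
```

```bash
python3 go.py 0.445 0.334 0.11 180 0 8
```

```text
pos [0.5314 0.1221 0.0989] ori [1.7996e+02 9.0000e-02 5.9800e+00] F [ 0.7  0.6 -1.7] t 4.67 open 19.1
delta [ -63.9 -219.8  -11.2] rot [ 0.03  0.09 -2.02] rows 5.494655506543835
```

```bash
python3 -m creep '[{"delta_pos":[-10,-34,-11],"rot":[0,0,0]},{"delta_pos":[-20,-68,-11],"rot":[0,0,-1]},{"delta_pos":[-30,-104,-11],"rot":[0,0,-2]},{"delta_pos":[-41,-140,-11],"rot":[0,0,-2]},{"delta_pos":[-52,-178,-11],"rot":[0,0,-2]}]';python3 -m creep '[{"delta_pos":[-6,-22,0],"rot":[0,0,0]},{"delta_pos":[-12,-42,0],"rot":[0,0,0]},{"delta_pos":[-12,-42,0],"rot":[0,0,0]},{"delta_pos":[-12,-42,0],"rot":[0,0,0]}]'; python3 go.py 0.445 0.334 0.03 180 0 8; python3 - <<'E'
from h import *
for n in("top","side"):
    im=manip.grab_frame(n)[:,:,::-1]; cv2.imwrite(f"pics/{n}2.png",im)
t=cv2.imread("pics/top2.png")[180:340,100:300];s=cv2.imread("pics/side2.png")[220:380,150:350]
cv2.imwrite("pics/c2.png",cv2.resize(np.hstack([t,s]),(800,320),interpolation=cv2.INTER_CUBIC))
E
```

```text
clock: 5.08
position: [0.4611, 0.2954, 0.1106]
orientation: [-179.9, -0.1, 8.0]
force: [0.5, 0.2, -0.2]
opening: 0.0198
clock: 5.42
position: [0.4437, 0.335, 0.11]
orientation: [-180.0, -0.0, 8.1]
force: [-0.1, 0.3, -0.9]
opening: 0.0195
pos [0.4437 0.335  0.11  ] ori [-1.7996e+02 -4.0000e-02  8.1200e+00] F [-0.1  0.3 -0.9] t 5.42 open 19.5
delta [ 1.1  1.3 80. ] rot [-0.04 -0.04  0.12] rows 1.9185213845620774
```

View pics/c2.png

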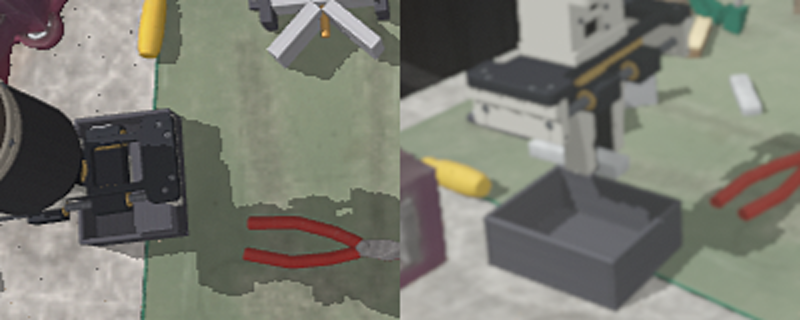

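The offcut is held in the fingers just above the tray (crop right, about (580,155)).

```bash
python3 -m creep '[{"delta_pos":[1,1,25],"rot":[0,0,0]},{"delta_pos":[1,1,50],"rot":[0,0,0]},{"delta_pos":[1,1,70],"rot":[0,0,0]},{"delta_pos":[1,1,80],"rot":[0,0,0]},{"delta_pos":[1,1,80],"rot":[0,0,0]}]'; python3 -m creep '[{"delta_pos":[0,0,0],"rot":[0,0,0]},{"delta_pos":[0,0,0],"rot":[0,0,0]},{"delta_pos":[0,0,0],"rot":[0,0,0]},{"delta_pos":[0,0,0],"rot":[0,0,0]}]' 34;python3 -m creep '[{"delta_pos":[0,0,-20],"rot":[0,0,0]},{"delta_pos":[0,0,-50],"rot":[0,0,0]},{"delta_pos":[0,0,-85],"rot":[0,0,0]},{"delta_pos":[0,0,-120],"rot":[0,0,0]},{"delta_pos":[0,0,-150],"rot":[0,0,0]}]'; python3 go.py 0.4425 -0.0905 0.2 180 0 8
```

```text
clock: 5.93
position: [0.4448, 0.331, 0.0271]
orientation: [179.8, 0.2, 7.9]
force: [0.5, -0.4, -0.9]
opening: 0.0196
clock: 6.27
position: [0.4459, 0.3338, 0.0304]
orientation: [-179.9, -0.1, 8.0]
force: [-0.4, 0.3, 0.6]
opening: 0.0337
clock: 6.68
position: [0.4455, 0.3334, 0.1824]
orientation: [-179.9, -0.1, 8.0]
force: [0.8, 0.8, -0.6]
opening: 0.034
pos [0.4455 0.3334 0.1824] ori [-1.799e+02 -1.200e-01  8.010e+00] F [ 0.8  0.8 -0.6] t 6.68 open 34.0
delta [-62.  419.3 -18.4] rot [-0.1  -0.12  0.01] rows 10.174447604111649
```

```bash
python3 - <<'E'
from h import *
np.set_printoptions(precision=3,suppress=True)
px=[(373,120),(398,180),(411,225),(421,260),(437,310),(449,350)]
for z in(.1,.15): print(onz("top",px,z).tolist() and onz("top",px,z)[:,:2])
print(manip.observe()["qpos"].round(1))
E
python3 - <<'E'
import cv2
im=cv2.imread('pics/top0.png')[80:400,330:530]
cv2.imwrite('pics/rail.png',cv2.resize(im,(375,600)))
E
```

```text
[[ 0.756 -0.1  ]
 [ 0.627 -0.148]
 [ 0.535 -0.171]
 [ 0.465 -0.188]
 [ 0.369 -0.214]
 [ 0.295 -0.234]]
[[ 0.734 -0.096]
 [ 0.612 -0.141]
 [ 0.525 -0.163]
 [ 0.459 -0.179]
 [ 0.367 -0.204]
 [ 0.297 -0.222]]
[ 57.   12.  -19.3   0.  -58.5  41. ]
```

View pics/rail.png

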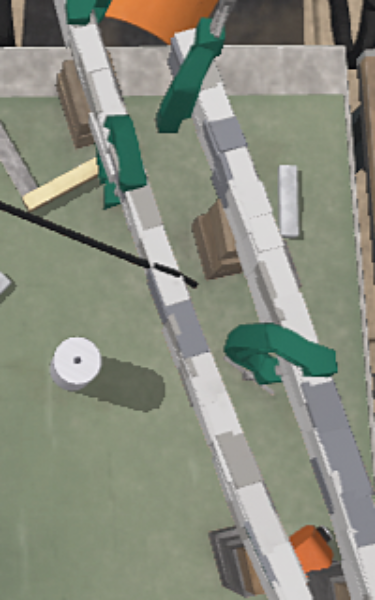

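```bash
python3 -m creep '[{"delta_pos":[-6,40,-4],"rot":[0,0,6.8]},{"delta_pos":[-12,80,-8],"rot":[0,0,13.6]},{"delta_pos":[-18,120,-12],"rot":[0,0,20.4]},{"delta_pos":[-24,160,-15],"rot":[0,0,27.2]},{"delta_pos":[-30,200,-18],"rot":[0,0,34]}]' 75;  python3 go.py 0.4435 -0.0905 0.2 180 0 -60
```

```text
clock: 7.1
position: [0.4429, 0.1294, 0.1983]
orientation: [-179.9, -0.1, -26.3]
force: [-0.2, -0.5, -0.3]
opening: 0.0614
pos [0.4429 0.1294 0.1983] ori [-1.7988e+02 -6.0000e-02 -2.6290e+01] F [-0.2 -0.5 -0.3] t 7.1 open 61.4
delta [ 97.9 196.9  -2. ] rot [-1.300e-01 -2.000e-02  3.371e+01] rows 5.274066668173971
```

```bash
python3 -m creep '[{"delta_pos":[18,36,0],"rot":[0,0,6.8]},{"delta_pos":[36,72,0],"rot":[0,0,13.6]},{"delta_pos":[54,108,0],"rot":[0,0,20.4]},{"delta_pos":[72,144,0],"rot":[0,0,27.2]},{"delta_pos":[90,180,0],"rot":[0,0,33.7]}]';  python3 go.py 0.4435 -0.0905 0.14 180 0 -60
```

```text
clock: 7.52
position: [0.445, -0.072, 0.1983]
orientation: [-179.9, -0.0, -60.0]
force: [2.4, 0.2, 1.2]
opening: 0.0749
pos [ 0.445  -0.072   0.1983] ori [-1.7985e+02 -4.0000e-02 -6.0010e+01] F [2.4 0.2 1.2] t 7.52 open 74.9
delta [15.2 10.7 58.3] rot [-0.15 -0.04 -0.01] rows 1.4664434201082397
```

```bash
python3 -m creep '[{"delta_pos":[8,5,10],"rot":[0,0,0]},{"delta_pos":[15,10,25],"rot":[0,0,0]},{"delta_pos":[15,10,45],"rot":[0,0,0]},{"delta_pos":[15,10,58],"rot":[0,0,0]},{"delta_pos":[15,10,58],"rot":[0,0,0]}]';  python3 go.py 0.4435 -0.0905 0.045 180 0 -60;python3 - <<'E'
from h import *
for n in("top","side"):
    im=manip.grab_frame(n)[:,:,::-1]; cv2.imwrite(f"pics/{n}3.png",im)
    for t in("bar_center","offcut_center"):
        print(n,t,[(np.round(d["xyz"],4).tolist(),round(d["confidence"],2)) for d in manip.spot_point(t,n)])
t=cv2.imread("pics/top3.png")[150:350,120:440];s=cv2.imread("pics/side3.png")[130:330,200:520]
cv2.imwrite("pics/c3.png",cv2.resize(np.vstack([t,s]),(480,600),interpolation=cv2.INTER_CUBIC))
E
```

```text
clock: 7.93
position: [0.4426, -0.0887, 0.1372]
orientation: [179.8, 0.1, -59.8]
force: [-1.0, 0.8, -0.1]
opening: 0.0748
pos [ 0.4426 -0.0887  0.1372] ori [ 1.7984e+02  9.0000e-02 -5.9760e+01] F [-1.   0.8 -0.1] t 7.93 open 74.8
delta [ 2.2 -0.2 92.2] rot [0.16 0.09 0.24] rows 2.2126294803042854
top bar_center [([0.4436, -0.0891, 0.0478], 0.53)]
top offcut_center [([0.4562, 0.338, -0.0017], 0.67), ([0.6362, -0.3448, 0.0062], 0.6)]
side bar_center [([0.4447, -0.0861, 0.0432], 0.58)]
side offcut_center [([0.4605, 0.3316, 0.0101], 0.9), ([0.5162, 0.0085, 0.0063], 0.52)]
```

View pics/c3.png

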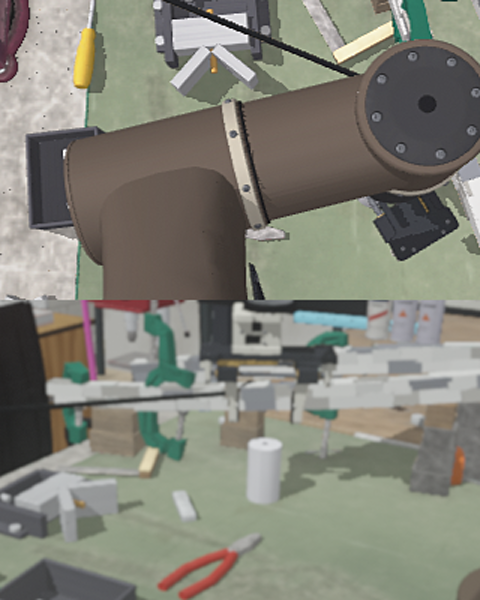

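The offcut is in the tray. The bar stands under the open fingers (lower crop, about (264,470)).

```bash
python3 -m creep '[{"delta_pos":[2,0,20],"rot":[0,0,0]},{"delta_pos":[2,0,45],"rot":[0,0,0]},{"delta_pos":[2,0,65],"rot":[0,0,0]},{"delta_pos":[2,0,80],"rot":[0,0,0]},{"delta_pos":[2,0,87],"rot":[0,0,0]}]';python3 -m creep '[{"delta_pos":[0,0,0],"rot":[0,0,0]},{"delta_pos":[0,0,0],"rot":[0,0,0]},{"delta_pos":[0,0,0],"rot":[0,0,0]},{"delta_pos":[0,0,0],"rot":[0,0,0]},{"delta_pos":[0,0,0],"rot":[0,0,0]}]' 40 20; python3 -m creep '[{"delta_pos":[0,0,0],"rot":[0,0,0]},{"delta_pos":[0,0,0],"rot":[0,0,0]},{"delta_pos":[0,0,0],"rot":[0,0,0]}]'
```

```text
clock: 8.65
position: [0.4446, -0.09, 0.0509]
orientation: [179.9, 0.0, -59.7]
force: [0.5, -0.2, 0.4]
opening: 0.0748
clock: 9.07
position: [0.4449, -0.0903, 0.0528]
orientation: [180.0, -0.0, -59.7]
force: [-3.8, -2.0, 6.0]
opening: 0.0494
clock: 9.32
position: [0.4449, -0.0903, 0.0528]
orientation: [-180.0, -0.0, -59.7]
force: [-3.5, -0.8, 7.7]
opening: 0.0501
```

```bash
python3 -m creep '[{"delta_pos":[0,0,-3],"rot":[0,0,0]},{"delta_pos":[0,0,-6],"rot":[0,0,0]},{"delta_pos":[0,0,-10],"rot":[0,0,0]},{"delta_pos":[0,0,-10],"rot":[0,0,0]},{"delta_pos":[0,0,-10],"rot":[0,0,0]}]'; python3 - <<'E'
from h import *
im=manip.grab_frame("side")[:,:,::-1]; cv2.imwrite("pics/side4.png",im)
cv2.imwrite("pics/c4.png",cv2.resize(im[180:310,300:470],(800,612))[:600])
E
python3 go.py .515 .1235 .07 180 0 -60
```

```text
clock: 9.73
position: [0.4454, -0.0899, 0.0623]
orientation: [-180.0, -0.0, -59.7]
force: [0.0, -1.0, -5.3]
opening: 0.0494
pos [ 0.4452 -0.09    0.0621] ori [-179.98    0.    -59.72] F [ 0.4 -0.1 -4.9] t 9.78 open 49.6
delta [-149.2 -167.9   -7.8] rot [-0.02  0.    0.28] rows 5.388871904502127
```

View pics/c4.png

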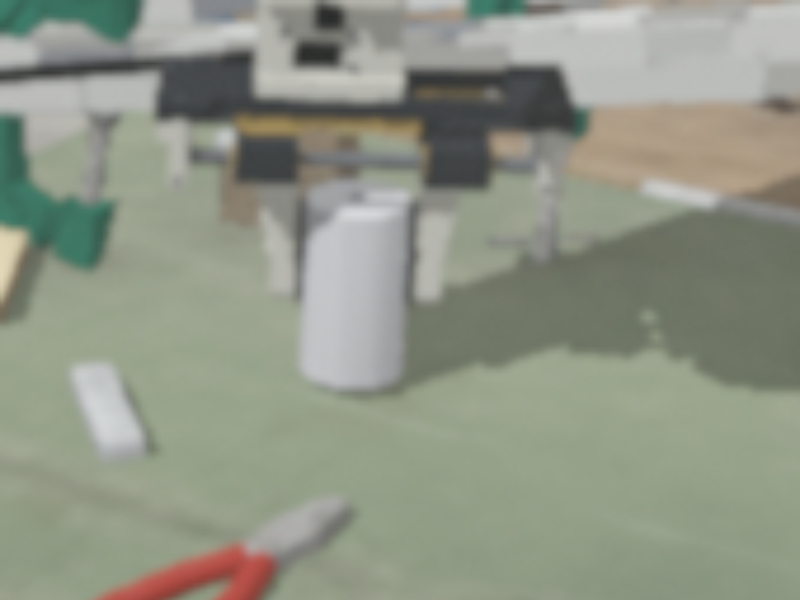

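```bash
python3 go.py .5374 .1256 .1 180 0 5.5
```

```text
pos [ 0.4452 -0.09    0.0621] ori [-179.98    0.    -59.72] F [ 0.4 -0.1 -4.9] t 9.78 open 49.6
delta [-139.7 -188.3  -37.8] rot [-2.000e-02 -1.000e-02 -6.522e+01] rows 5.695131951110069
```

```bash
python3 -m creep '[{"delta_pos":[-9,-12,-15],"rot":[0,0,0]},{"delta_pos":[-27,-36,-25],"rot":[0,0,0]},{"delta_pos":[-45,-60,-33],"rot":[0,0,-5]},{"delta_pos":[-63,-84,-38],"rot":[0,0,-11]},{"delta_pos":[-81,-108,-38],"rot":[0,0,-17]}]';python3 go.py .5374 .1256 .1 180 0 5.5
```

```text
clock: 10.2
position: [0.4985, 0.0359, 0.1011]
orientation: [-179.9, -0.0, -42.4]
force: [1.0, 0.4, -5.0]
opening: 0.0498
pos [0.4985 0.0359 0.1011] ori [-1.799e+02 -4.000e-02 -4.243e+01] F [ 1.   0.4 -5. ] t 10.2 open 49.8
delta [-31.8 -92.4   1.2] rot [ -0.07  -0.08 -47.93] rows 2.3445598090305477
```

```bash
python3 -m creep '[{"delta_pos":[-8,-23,0],"rot":[0,0,-6.5]},{"delta_pos":[-16,-46,0],"rot":[0,0,-13]},{"delta_pos":[-24,-68,0],"rot":[0,0,-19.5]},{"delta_pos":[-30,-85,0],"rot":[0,0,-26]},{"delta_pos":[-32,-92,0],"rot":[0,0,-32]}]';python3 -m creep '[{"delta_pos":[0,0,0],"rot":[0,0,-6]},{"delta_pos":[0,0,0],"rot":[0,0,-12]},{"delta_pos":[0,0,0],"rot":[0,0,-16]},{"delta_pos":[0,0,0],"rot":[0,0,-16]}]';python3 go.py .5374 .1256 .055 180 0 5.5;python3 - <<'E'
from h import *
for n in("top","side"):
    im=manip.grab_frame(n)[:,:,::-1]; cv2.imwrite(f"pics/{n}5.png",im)
t=cv2.imread("pics/top5.png")[100:300,120:440];s=cv2.imread("pics/side5.png")[130:330,160:480]
cv2.imwrite("pics/c5.png",cv2.resize(np.vstack([t,s]),(480,600),interpolation=cv2.INTER_CUBIC))
E
```

```text
clock: 10.62
position: [0.5375, 0.126, 0.0996]
orientation: [-180.0, -0.0, -10.3]
force: [0.1, -0.3, -4.2]
opening: 0.0494
clock: 10.95
position: [0.5361, 0.1237, 0.0994]
orientation: [180.0, 0.1, 5.5]
force: [-0.9, 0.4, -4.9]
opening: 0.0495
pos [0.5361 0.1237 0.0994] ori [1.7998e+02 7.0000e-02 5.4700e+00] F [-0.9  0.4 -4.9] t 10.95 open 49.5
delta [ 1.5 -1.8 44.4] rot [ 0.02  0.07 -0.03] rows 1.0661445668037177
```

View pics/c5.png

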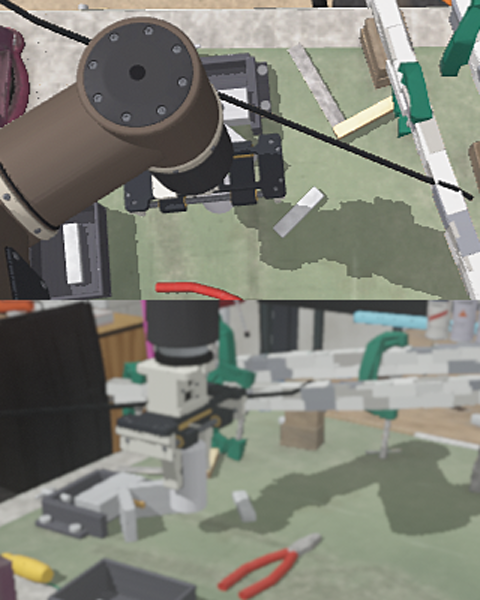

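The bar hangs just before the V mouth and the offcut shows in the tray. I'm lowering it gently now.

```bash
python3 -m creep '[{"delta_pos":[1,-1,15],"rot":[0,0,0]},{"delta_pos":[1,-1,30],"rot":[0,0,0]},{"delta_pos":[1,-1,39],"rot":[0,0,0]},{"delta_pos":[1,-1,43],"rot":[0,0,0]},{"delta_pos":[1,-1,43],"rot":[0,0,0]}]';python3 go.py .5374 .1256 .053 180 0 5.5
```

```text
clock: 11.47
position: [0.5368, 0.1243, 0.056]
orientation: [179.9, 0.1, 5.2]
force: [0.4, 0.0, -4.9]
opening: 0.0498
pos [0.5368 0.1243 0.056 ] ori [1.7994e+02 1.1000e-01 5.2200e+00] F [ 0.4  0.  -4.9] t 11.47 open 49.8
delta [ 0.7 -1.2  3. ] rot [ 0.06  0.11 -0.28] rows 0.08003308771011806
```

```bash
python3 -m creep '[{"delta_pos":[0,0,1],"rot":[0,0,0]},{"delta_pos":[0,0,2],"rot":[0,0,0]},{"delta_pos":[0,0,3],"rot":[0,0,0]},{"delta_pos":[0,0,3],"rot":[0,0,0]}]';python3 go.py .5374 .1256 .053 180 0 5.5
```

```text
clock: 11.8
position: [0.5376, 0.1249, 0.0544]
orientation: [-180.0, -0.0, 5.3]
force: [-0.7, 0.4, -5.4]
opening: 0.0496
pos [0.5376 0.1249 0.0544] ori [-1.7998e+02 -3.0000e-02  5.2700e+00] F [-0.7  0.4 -5.4] t 11.8 open 49.6
delta [-0.1 -0.7  1.4] rot [-0.02 -0.03 -0.23] rows 0.03753833173013163
```

```bash
python3 -m creep '[{"delta_pos":[0,0,1],"rot":[0,0,0]},{"delta_pos":[0,0,1.5],"rot":[0,0,0]},{"delta_pos":[0,0,2],"rot":[0,0,0]},{"delta_pos":[0,0,2],"rot":[0,0,0]}]'
```

```text
clock: 12.13
position: [0.5376, 0.1249, 0.0529]
orientation: [-180.0, -0.0, 5.3]
force: [-4.0, 0.0, 4.7]
opening: 0.0499
```

```bash
python3 -m creep '[{"delta_pos":[0,0,0],"rot":[0,0,0]},{"delta_pos":[0,0,0],"rot":[0,0,0]},{"delta_pos":[0,0,0],"rot":[0,0,0]},{"delta_pos":[0,0,0],"rot":[0,0,0]},{"delta_pos":[0,0,0],"rot":[0,0,0]}]' 72;python3 -m creep '[{"delta_pos":[0,0,-20],"rot":[0,0,0]},{"delta_pos":[0,0,-40],"rot":[0,0,0]},{"delta_pos":[0,0,-65],"rot":[0,0,0]},{"delta_pos":[0,0,-90],"rot":[0,0,0]},{"delta_pos":[0,0,-90],"rot":[0,0,0]}]'; python3 - <<'E'
from h import *
for n in("top","side"):
    im=manip.grab_frame(n)[:,:,::-1]; cv2.imwrite(f"pics/{n}6.png",im)
    print(n,[(np.round(d["xyz"],4).tolist(),round(d["confidence"],2)) for d in manip.spot_point("bar_center",n)])
    print(n,[(np.round(d["xyz"],4).tolist(),round(d["confidence"],2)) for d in manip.spot_point("v_home",n)])
t=cv2.imread("pics/top6.png")[100:300,120:440];s=cv2.imread("pics/side6.png")[130:330,160:480]
cv2.imwrite("pics/c6.png",cv2.resize(np.vstack([t,s]),(480,600),interpolation=cv2.INTER_CUBIC))
E
python3 go.py .49 .1206 .14 180 -20 5.5
```

```text
clock: 12.55
position: [0.5376, 0.1248, 0.0521]
orientation: [-180.0, -0.0, 5.3]
force: [0.2, -1.6, 0.5]
opening: 0.071
clock: 12.97
position: [0.5401, 0.1259, 0.147]
orientation: [-179.9, -0.4, 5.3]
force: [0.3, 0.4, 0.4]
opening: 0.0723
top [([0.5347, 0.1267, 0.0478], 0.97)]
top []
side [([0.5386, 0.1273, 0.0446], 0.91)]
side [([0.595, 0.1329, 0.0452], 0.67)]
pos [0.5368 0.1244 0.141 ] ori [1.7996e+02 1.0000e-01 5.2800e+00] F [ 0.2 -0.5 -0.5] t 13.27 open 72.0
delta [-47.   -0.5   1. ] rot [ 0.08 20.1  -0.21] rows 1.1264998605981213
```

View pics/c6.png

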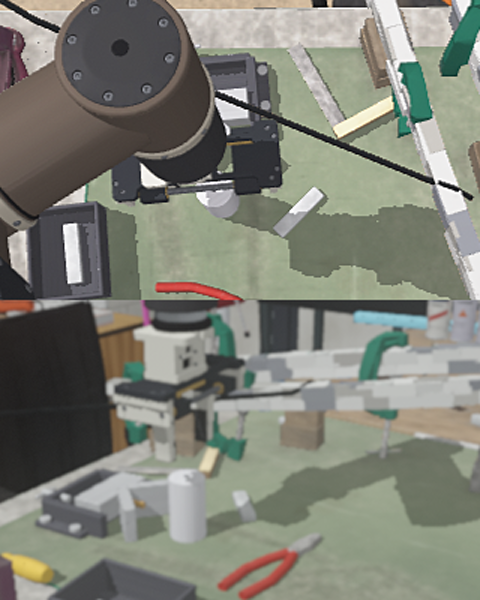

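The bar stands upright before the V. The plan is to back off, tilt the fingers forward 20° (which keeps the body away from the cable), close to about 30 mm as a cradle, and come down behind the bar.

```bash
python3 -m creep '[{"delta_pos":[-20,0,-10],"rot":[0,0,0]},{"delta_pos":[-45,0,-10],"rot":[0,6,0]},{"delta_pos":[-66,0,-5],"rot":[0,12,0]},{"delta_pos":[-66,0,0],"rot":[0,18,0]},{"delta_pos":[-66,0,0],"rot":[0,20,0]}]' 30;python3 go.py .473 .12 .14 180 -20 5.5;python3 go.py .473 .12 .031 180 -20 5.5
```

```text
clock: 13.68
position: [0.4686, 0.1192, 0.1407]
orientation: [-179.9, -20.0, 5.4]
force: [3.2, -2.5, 1.4]
opening: 0.0441
pos [0.4686 0.1192 0.1407] ori [-179.87  -20.05    5.41] F [ 3.2 -2.5  1.4] t 13.68 open 44.1
delta [ 4.  -0.4  2.2] rot [-0.1  -0.05 -0.09] rows 0.10886953984713654
pos [0.4686 0.1192 0.1407] ori [-179.87  -20.05    5.41] F [ 3.2 -2.5  1.4] t 13.68 open 44.1
delta [-33.4  -0.2 104.6] rot [-0.1  -0.05 -0.09] rows 2.6319551998270545
```

```bash
python3 -m creep '[{"delta_pos":[-8,0,25],"rot":[0,0,0]},{"delta_pos":[-16,0,50],"rot":[0,0,0]},{"delta_pos":[-24,0,75],"rot":[0,0,0]},{"delta_pos":[-33,0,100],"rot":[0,0,0]},{"delta_pos":[-33,0,104],"rot":[0,0,0]}]';python3 -m creep '[{"delta_pos":[0,0,0],"rot":[0,0,0]},{"delta_pos":[0,0,0],"rot":[0,0,0]}]';python3 go.py .494 .1222 .031 180 -20 5.5; python3 go.py .5643 .1287 .031 180 -20 5.5;python3 - <<'E'
from h import *
for n in("top","side"):
    im=manip.grab_frame(n)[:,:,::-1]; cv2.imwrite(f"pics/{n}7.png",im)
t=cv2.imread("pics/top7.png")[100:300,120:440];s=cv2.imread("pics/side7.png")[130:330,160:480]
cv2.imwrite("pics/c7.png",cv2.resize(np.vstack([t,s]),(480,600),interpolation=cv2.INTER_CUBIC))
E
```

```text
clock: 14.1
position: [0.4978, 0.1202, 0.0687]
orientation: [-179.3, -16.2, 5.3]
force: [-0.3, -0.5, -0.0]
opening: 0.0305
clock: 14.27
position: [0.4976, 0.12, 0.0701]
orientation: [-179.3, -16.3, 5.3]
force: [-0.8, -0.1, 0.3]
opening: 0.0294
pos [0.4976 0.12   0.0701] ori [-179.27  -16.3     5.29] F [-0.8 -0.1  0.3] t 14.27 open 29.4
delta [-14.2  -2.1  36.6] rot [-0.67  3.7  -0.22] rows 0.9435086858698839
pos [0.4976 0.12   0.0701] ori [-179.27  -16.3     5.29] F [-0.8 -0.1  0.3] t 14.27 open 29.4
delta [53.5 -1.8 56.4] rot [-0.67  3.7  -0.22] rows 1.8659052392804687
```

View pics/c7.png

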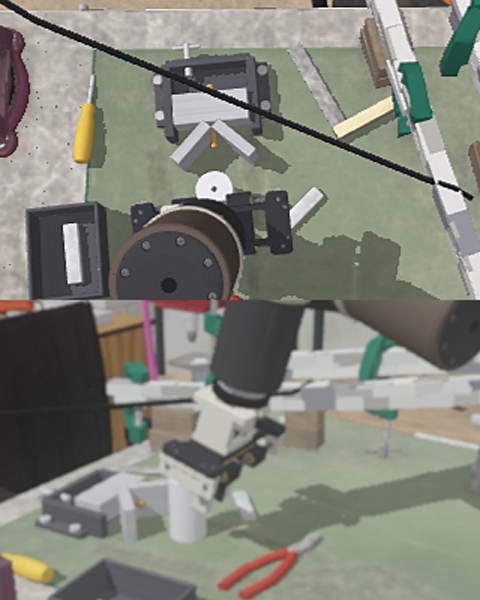

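```bash
python3 - <<'E'
from h import *
print(manip.observe()["qpos"].round(1))
E
```

```text
[ 36.1   7.9 -58.2  39.7 -12.   21.2]
```

```bash
python3 go.py .468 .1195 .11 180 -10 5.5
```

```text
pos [0.4979 0.1206 0.0711] ori [-179.2   -16.41    5.31] F [-0.1  0.3  1.1] t 14.37 open 30.2
delta [-17.6  -2.3 -45.7] rot [-0.75 -6.41 -0.14] rows 1.176364286151832
```

```bash
python3 -m creep '[{"delta_pos":[-9,-1,-23],"rot":[0,0,0]},{"delta_pos":[-17.5,-2,-46],"rot":[0,-3,0]},{"delta_pos":[-17.5,-2,-46],"rot":[-0.7,-6.4,0]},{"delta_pos":[-17.5,-2,-46],"rot":[-0.7,-6.4,0]}]';python3 go.py .470 .1197 .031 180 -10 5.5
```

```text
clock: 14.7
position: [0.4693, 0.1232, 0.1131]
orientation: [-179.5, -10.0, 5.4]
force: [3.2, 1.7, 1.3]
opening: 0.0301
pos [0.4693 0.1232 0.1131] ori [-179.54  -10.02    5.39] F [3.2 1.7 1.3] t 14.7 open 30.1
delta [-14.    4.2  80.9] rot [-0.44 -0.02 -0.11] rows 1.9713058350727979
```

```bash
python3 -m creep '[{"delta_pos":[-4,3,25],"rot":[-0.4,0,0]},{"delta_pos":[-8,4,50],"rot":[-0.4,0,0]},{"delta_pos":[-12,4,70],"rot":[-0.4,0,0]},{"delta_pos":[-14,4,80],"rot":[-0.4,0,0]},{"delta_pos":[-14,4,80],"rot":[-0.4,0,0]}]';python3 go.py .470 .1197 .031 180 -10 5.5;python3 - <<'E'
from h import *
print(manip.observe()["qpos"].round(1))
E
```

```text
clock: 15.12
position: [0.4666, 0.1142, 0.0263]
orientation: [179.6, -9.8, 5.4]
force: [-0.3, -0.1, 0.9]
opening: 0.0298
pos [0.4666 0.1142 0.0263] ori [179.58  -9.82   5.42] F [-0.3 -0.1  0.9] t 15.12 open 29.8
delta [ 4.6 -5.2 -4. ] rot [ 0.44  0.18 -0.08] rows 0.1911639139117496
[ 40.4  13.  -54.4  22.2 -15.9  33.9]
```

```bash
python3 -m creep '[{"delta_pos":[0,0,0],"rot":[0,0,0]},{"delta_pos":[0,0,0],"rot":[0,0,0]},{"delta_pos":[0,0,0],"rot":[0,0,0]}]';python3 go.py .495 .1222 .031 180 -10 5.5
```

```text
clock: 15.37
position: [0.4694, 0.116, 0.0298]
orientation: [179.8, -10.1, 5.4]
force: [-0.2, 1.5, 0.1]
opening: 0.0298
pos [0.4694 0.116  0.0298] ori [179.77 -10.11   5.37] F [-0.2  1.5  0.1] t 15.37 open 29.8
delta [25.9 -3.7  3.4] rot [ 0.26 -0.11 -0.13] rows 0.6326720344781156
```

```bash
python3 -m creep '[{"delta_pos":[8,-2,1],"rot":[0,0,0]},{"delta_pos":[16,-4,2],"rot":[0.2,0,0]},{"delta_pos":[24,-4,3],"rot":[0.2,0,0]},{"delta_pos":[26,-4,3.5],"rot":[0.2,0,0]},{"delta_pos":[26,-4,3.5],"rot":[0.2,0,0]}]';python3 go.py .5643 .1287 .031 180 -10 5.5;python3 - <<'E'
from h import *
for n in("top","side"):
    im=manip.grab_frame(n)[:,:,::-1]; cv2.imwrite(f"pics/{n}8.png",im)
    print(n,[(np.round(d["xyz"],4).tolist(),round(d["confidence"],2)) for d in manip.spot_point("bar_center",n)])
t=cv2.imread("pics/top8.png")[150:270,180:340];s=cv2.imread("pics/side8.png")[210:330,200:360]
cv2.imwrite("pics/c8.png",cv2.resize(np.hstack([t,s]),(800,300),interpolation=cv2.INTER_CUBIC))
E
```

```text
clock: 15.78
position: [0.4955, 0.1223, 0.0301]
orientation: [179.9, -10.0, 5.3]
force: [-0.5, 0.8, 0.4]
opening: 0.0299
pos [0.4955 0.1223 0.0301] ori [179.92 -10.04   5.33] F [-0.5  0.8  0.4] t 15.78 open 29.9
delta [68.2 -0.  11.1] rot [ 0.11 -0.04 -0.17] rows 1.6563382989009514
top [([0.5374, 0.1236, 0.0442], 0.51), ([0.5363, 0.1262, 0.004], 0.26)]
side [([0.5356, 0.126, 0.0455], 0.79)]
```

View pics/c8.png

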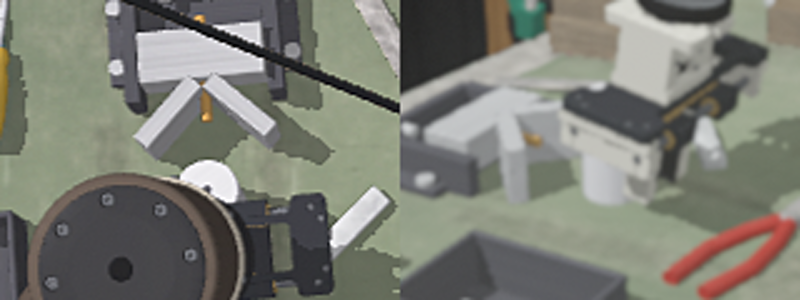

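The cradle sits about 10 mm behind the bar and is lined up, so I'm pushing.

```bash
python3 -m creep '[{"delta_pos":[5,0,0.8],"rot":[0,0,0]},{"delta_pos":[10,0,1.6],"rot":[0,0,0]},{"delta_pos":[16,0,2.6],"rot":[0,0,0]},{"delta_pos":[22,0,3.6],"rot":[0,0,0]},{"delta_pos":[28,0,4.6],"rot":[0,0,0]}]';python3 -m creep '[{"delta_pos":[4,0,0.7],"rot":[0,0,0]},{"delta_pos":[8,0,1.4],"rot":[0,0,0]},{"delta_pos":[12,0,2],"rot":[0,0,0]},{"delta_pos":[15,0,2.5],"rot":[0,0,0]},{"delta_pos":[18,0,3],"rot":[0,0,0]}]';python3 go.py .5643 .1287 .031 180 -10 5.5;python3 - <<'E'
from h import *
for n in("top","side"):
    im=manip.grab_frame(n)[:,:,::-1]; cv2.imwrite(f"pics/{n}9.png",im)
    print(n,[(np.round(d["xyz"],4).tolist(),round(d["confidence"],2)) for d in manip.spot_point("bar_center",n)])
t=cv2.imread("pics/top9.png")[150:270,180:340];s=cv2.imread("pics/side9.png")[210:330,200:360]
cv2.imwrite("pics/c9.png",cv2.resize(np.hstack([t,s]),(800,300),interpolation=cv2.INTER_CUBIC))
E
```

```text
clock: 16.4
position: [0.5225, 0.1238, 0.0306]
orientation: [179.8, -9.9, 5.3]
force: [-10.7, -1.8, 14.8]
opening: 0.0304
clock: 16.82
position: [0.5405, 0.1255, 0.0306]
orientation: [179.8, -9.9, 5.3]
force: [-9.2, -0.7, 12.7]
opening: 0.0298
pos [0.5405 0.1255 0.0306] ori [179.84  -9.93   5.34] F [-9.2 -0.7 12.7] t 16.82 open 29.8
delta [23.7 -1.   3.8] rot [ 0.19  0.07 -0.16] rows 0.5749807124886419
top []
side [([0.5742, 0.132, 0.043], 0.73)]
```

View pics/c9.png

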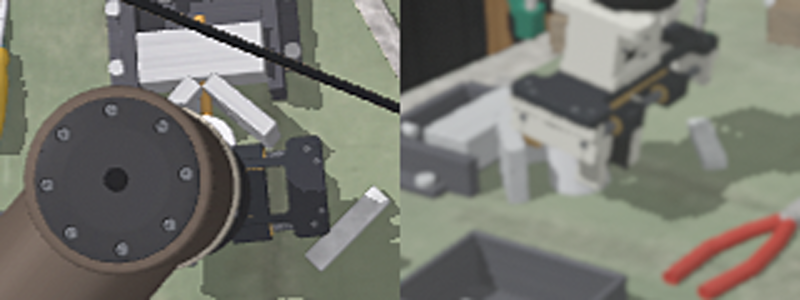

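The body's lower front edge is riding on the bar's top: the upward force is about 13 N, and the geometry gives 5 mm of overlap at this TCP height. I'm backing off slightly, raising the tool 15 mm and checking the bar.

```bash
python3 -m creep '[{"delta_pos":[0.5,0,-3],"rot":[0,0,0]},{"delta_pos":[1,0,-6],"rot":[0,0,0]},{"delta_pos":[0,0,-11],"rot":[0,0,0]},{"delta_pos":[-2,0,-16],"rot":[0,0,0]},{"delta_pos":[-2,0,-16],"rot":[0,0,0]}]';python3 - <<'E'
from h import *
for n in("top","side"):
    im=manip.grab_frame(n)[:,:,::-1]; cv2.imwrite(f"pics/{n}10.png",im)
    print(n,[(np.round(d["xyz"],4).tolist(),round(d["confidence"],2)) for d in manip.spot_point("bar_center",n)])
s=cv2.imread("pics/side10.png")[220:310,220:340]
cv2.imwrite("pics/c10.png",cv2.resize(s,(800,600),interpolation=cv2.INTER_CUBIC))
E
```

```text
clock: 17.43
position: [0.5366, 0.1262, 0.0469]
orientation: [179.9, -10.1, 5.4]
force: [0.0, 0.4, -0.0]
opening: 0.0302
top [([0.6207, 0.138, 0.0002], 0.69), ([0.5706, 0.1295, 0.0464], 0.4)]
side [([0.5725, 0.1312, 0.044], 0.64), ([0.6193, 0.1368, -0.001], 0.17)]
```

View pics/c10.png

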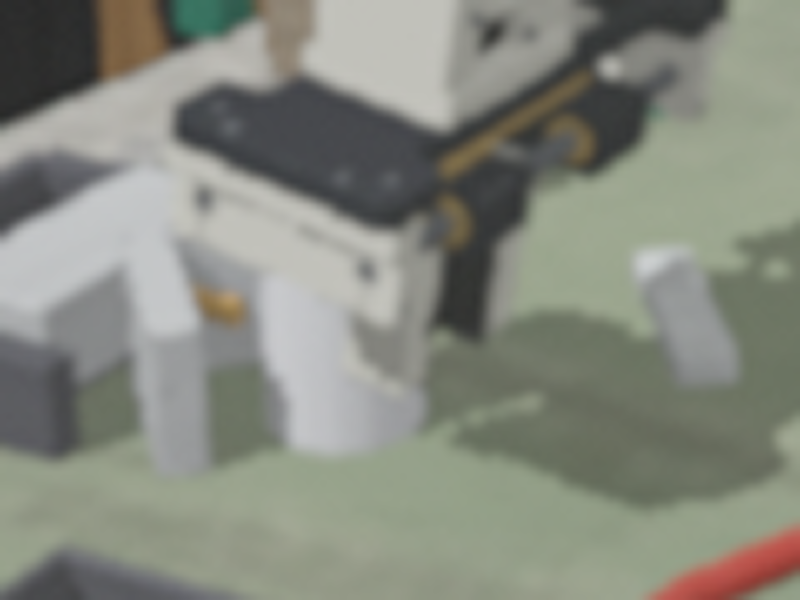

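```bash
python3 - <<'E'
from h import *
im=cv2.imread("pics/side10.png"); s=5
r=(210,320,210,350)
c=cv2.resize(im[r[0]:r[1],r[2]:r[3]],None,fx=s,fy=s,interpolation=cv2.INTER_CUBIC)
a=np.linspace(0,2*np.pi,60)
for z in(0,.09):
    w=np.c_[.571+.025*np.cos(a),.1305+.025*np.sin(a),np.full(60,z)]
    p=(proj("side",w)-[r[2],r[0]]+.5)*s
    cv2.polylines(c,[p.astype(np.int32)],True,(0,0,255),1,cv2.LINE_AA)
cv2.imwrite("pics/c11.png",c)
E
```

```text
(no output)
```

View pics/c11.png

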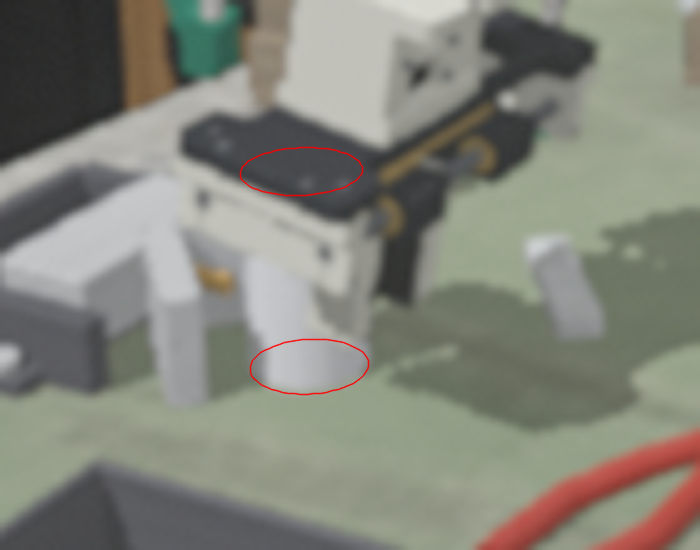

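The left edge at the bar's foot looks a few pixels off upright, so I'm backing away for an unobstructed look.

```bash
python3 -m creep '[{"delta_pos":[-8,0,-1.4],"rot":[0,0,0]},{"delta_pos":[-18,0,-3],"rot":[0,0,0]},{"delta_pos":[-28,0,-5],"rot":[0,0,0]},{"delta_pos":[-38,0,-7],"rot":[0,0,0]},{"delta_pos":[-38,0,-7],"rot":[0,0,0]}]';python3 - <<'E'
from h import *
for n in("top","side"):
    im=manip.grab_frame(n)[:,:,::-1]; cv2.imwrite(f"pics/{n}12.png",im)
    print(n,[(np.round(d["xyz"],4).tolist(),round(d["confidence"],2)) for d in manip.spot_point("bar_center",n)])
im=cv2.imread("pics/side12.png"); s=5
r=(210,320,210,350)
c=cv2.resize(im[r[0]:r[1],r[2]:r[3]],None,fx=s,fy=s,interpolation=cv2.INTER_CUBIC)
a=np.linspace(0,2*np.pi,60)
for z in(0,.09):
    w=np.c_[.571+.025*np.cos(a),.1305+.025*np.sin(a),np.full(60,z)]
    p=(proj("side",w)-[r[2],r[0]]+.5)*s
    cv2.polylines(c,[p.astype(np.int32)],True,(0,0,255),1,cv2.LINE_AA)
cv2.imwrite("pics/c12.png",c)
E
```

```text
clock: 18.05
position: [0.4952, 0.121, 0.0456]
orientation: [179.8, -9.9, 5.4]
force: [-0.4, -0.2, -0.9]
opening: 0.0302
top [([0.5711, 0.1286, 0.0462], 0.96)]
side [([0.5725, 0.1324, 0.0429], 0.8), ([0.6183, 0.1352, -0.004], 0.26)]
```

View pics/c12.png

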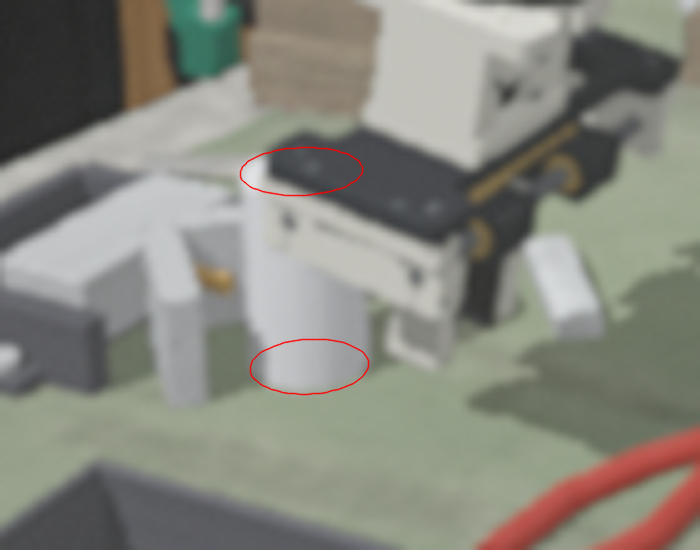

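View pics/top12.png

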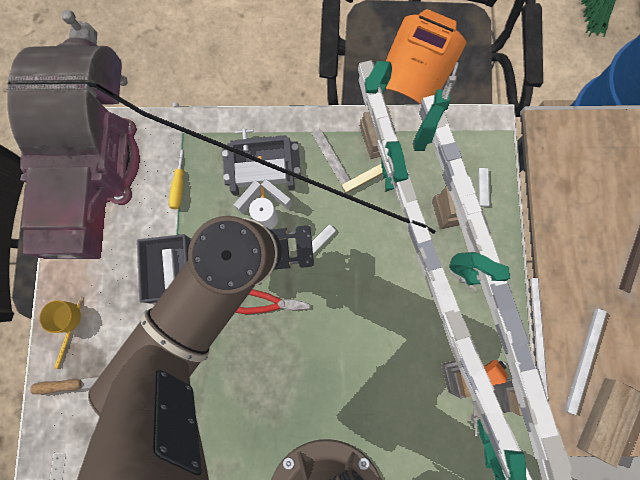

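The bar is upright at (0.571, 0.130) on the centre line. At TCP height 46 mm the body clears its top by about 10 mm, so I'm pushing again.

```bash
python3 go.py .537 .1260 .046 180 -10 5.5; python3 -m creep '[{"delta_pos":[10,0,1.8],"rot":[0,0,0]},{"delta_pos":[20,-0.5,3.5],"rot":[0,0,0]},{"delta_pos":[30,-0.5,5.3],"rot":[0,0,0]},{"delta_pos":[40,-0.5,7],"rot":[0,0,0]},{"delta_pos":[44,-0.5,7.8],"rot":[0,0,0]}]';python3 go.py .5643 .1287 .046 180 -10 5.5
```

```text
pos [0.498  0.1224 0.0462] ori [179.9  -10.01   5.38] F [-0.3  0.2  0.7] t 18.25 open 30.2
delta [38.5  0.1  7. ] rot [ 0.12 -0.01 -0.12] rows 0.9381899151664855
clock: 18.67
position: [0.5431, 0.1268, 0.0456]
orientation: [179.9, -10.0, 5.3]
force: [-3.2, -1.0, 1.4]
opening: 0.0302
pos [0.5431 0.1268 0.0456] ori [179.86  -9.95   5.33] F [-3.2 -1.   1.4] t 18.67 open 30.2
delta [21.   0.   3.3] rot [ 0.17  0.05 -0.16] rows 0.5100371482774487
```

```bash
python3 -m creep '[{"delta_pos":[3,0,0.5],"rot":[0,0,0]},{"delta_pos":[6,0,1],"rot":[0,0,0]},{"delta_pos":[9,0,1.5],"rot":[0,0,0]},{"delta_pos":[12,0,2],"rot":[0,0,0]},{"delta_pos":[14,0,2.4],"rot":[0,0,0]}]';python3 go.py .5643 .1287 .046 180 -10 5.5
```

```text
clock: 19.08
position: [0.5563, 0.128, 0.0459]
orientation: [179.9, -10.0, 5.4]
force: [-2.2, -0.4, 0.5]
opening: 0.0302
pos [0.5563 0.128  0.0459] ori [179.88  -9.97   5.37] F [-2.2 -0.4  0.5] t 19.08 open 30.2
delta [7.9 0.1 1.3] rot [ 0.14  0.03 -0.13] rows 0.19290580535913754
```

```bash
for i in 1 ; do python3 -m creep '[{"delta_pos":[1,0,0.2],"rot":[0,0,0]},{"delta_pos":[2,0,0.3],"rot":[0,0,0]},{"delta_pos":[3,0,0.5],"rot":[0,0,0]},{"delta_pos":[4,0,0.7],"rot":[0,0,0]},{"delta_pos":[4,0,0.7],"rot":[0,0,0]}]'; done; python3 -m creep '[{"delta_pos":[0.8,0,0.1],"rot":[0,0,0]},{"delta_pos":[1.6,0,0.3],"rot":[0,0,0]}]'
```

```text
clock: 19.5
position: [0.5604, 0.1285, 0.046]
orientation: [179.9, -10.0, 5.4]
force: [-2.1, -0.7, -0.9]
opening: 0.0301
clock: 19.67
position: [0.5619, 0.1286, 0.046]
orientation: [179.9, -10.0, 5.4]
force: [-1.9, -0.4, -0.2]
opening: 0.0304
```

```bash
python3 -m creep '[{"delta_pos":[0.8,0,0.1],"rot":[0,0,0]},{"delta_pos":[1.6,0,0.3],"rot":[0,0,0]}]';  python3 -m creep '[{"delta_pos":[0.8,0,0.1],"rot":[0,0,0]},{"delta_pos":[1.6,0,0.3],"rot":[0,0,0]}]'
```

```text
clock: 19.83
position: [0.5636, 0.1288, 0.0459]
orientation: [179.9, -10.0, 5.4]
force: [-1.9, 0.1, -0.9]
opening: 0.0297
clock: 20.0
position: [0.5652, 0.1289, 0.0459]
orientation: [179.9, -10.0, 5.4]
force: [-1.2, -0.3, -0.3]
opening: 0.0301
```

```bash
python3 -m creep '[{"delta_pos":[0.7,0,0.1],"rot":[0,0,0]},{"delta_pos":[1.2,0,0.2],"rot":[0,0,0]}]'; python3 -m creep '[{"delta_pos":[0.7,0,0.1],"rot":[0,0,0]},{"delta_pos":[1.2,0,0.2],"rot":[0,0,0]}]'
```

```text
clock: 20.17
position: [0.5664, 0.129, 0.0459]
orientation: [179.9, -10.0, 5.4]
force: [-2.4, -0.8, -0.5]
opening: 0.03
clock: 20.33
position: [0.5676, 0.1291, 0.0459]
orientation: [179.9, -10.0, 5.4]
force: [-1.6, 0.7, -0.4]
opening: 0.0299
```

```bash
python3 -m creep '[{"delta_pos":[0.5,0,0.1],"rot":[0,0,0]},{"delta_pos":[1,0,0.2],"rot":[0,0,0]}]'; python3 - <<'E'
from h import *
for n in("top","side"):
    im=manip.grab_frame(n)[:,:,::-1]; cv2.imwrite(f"pics/{n}13.png",im)
    print(n,[(np.round(d["xyz"],4).tolist(),round(d["confidence"],2)) for d in manip.spot_point("bar_center",n)])
t=cv2.imread("pics/top13.png")[150:270,180:340];s=cv2.imread("pics/side13.png")[210:330,200:360]
cv2.imwrite("pics/c13.png",cv2.resize(np.hstack([t,s]),(800,300),interpolation=cv2.INTER_CUBIC))
E
```

```text
clock: 20.5
position: [0.5683, 0.1291, 0.0458]
orientation: [179.9, -10.0, 5.4]
force: [-4.2, 0.7, -1.0]
opening: 0.0302
top []
side [([0.5972, 0.1353, 0.0433], 0.79)]
```

View pics/c13.png

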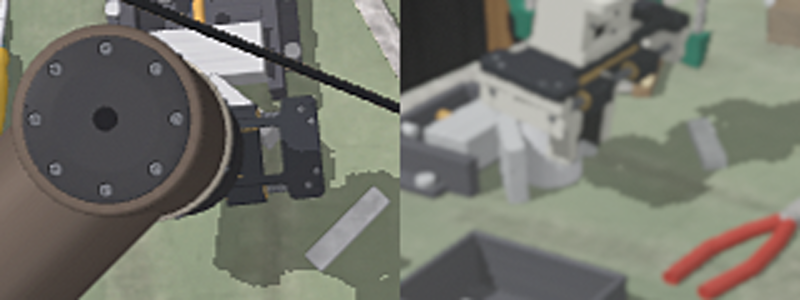

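The bar is in the V near (0.599, 0.132), the pin's rear end sticks out further at the back, and the force is starting to rise. I'm continuing in small steps.

```bash
python3 -m creep '[{"delta_pos":[0.3,0,0.05],"rot":[0,0,0]},{"delta_pos":[0.5,0,0.1],"rot":[0,0,0]}]'; python3 -m creep '[{"delta_pos":[0.3,0,0.05],"rot":[0,0,0]},{"delta_pos":[0.5,0,0.1],"rot":[0,0,0]}]'
```

```text
clock: 20.87
position: [0.5685, 0.129, 0.0457]
orientation: [179.9, -9.9, 5.4]
force: [-6.6, 0.7, -0.1]
opening: 0.0303
clock: 21.03
position: [0.5687, 0.129, 0.0456]
orientation: [179.9, -9.9, 5.4]
force: [-7.8, 1.7, 2.2]
opening: 0.0302
```

```bash
python3 -m creep '[{"delta_pos":[0.5,0,0.1],"rot":[0,0,0]},{"delta_pos":[1,0,0.2],"rot":[0,0,0]},{"delta_pos":[1.5,0,0.3],"rot":[0,0,0]}]'; python3 -m creep '[{"delta_pos":[0.5,0,0.1],"rot":[0,0,0]},{"delta_pos":[0.8,0,0.1],"rot":[0,0,0]}]'
```

```text
clock: 21.28
position: [0.5693, 0.1288, 0.0453]
orientation: [179.8, -9.8, 5.4]
force: [-15.0, 4.8, 7.6]
opening: 0.0299
clock: 21.45
position: [0.5695, 0.1288, 0.0453]
orientation: [179.8, -9.8, 5.4]
force: [-18.2, 5.0, 8.8]
opening: 0.0298
```

```bash
python3 -m creep '[{"delta_pos":[0,0,0],"rot":[0,0,0]},{"delta_pos":[0,0,0],"rot":[0,0,0]},{"delta_pos":[0,0,0],"rot":[0,0,0]},{"delta_pos":[0,0,0],"rot":[0,0,0]},{"delta_pos":[0,0,0],"rot":[0,0,0]}]';python3 -m creep '[{"delta_pos":[0,0,0],"rot":[0,0,0]},{"delta_pos":[0,0,0],"rot":[0,0,0]},{"delta_pos":[0,0,0],"rot":[0,0,0]},{"delta_pos":[0,0,0],"rot":[0,0,0]},{"delta_pos":[0,0,0],"rot":[0,0,0]}]'; python3 - <<'E'
from h import *
for n in("top","side"):
    im=manip.grab_frame(n)[:,:,::-1]; cv2.imwrite(f"pics/{n}14.png",im)
    print(n,[(np.round(d["xyz"],4).tolist(),round(d["confidence"],2)) for d in manip.spot_point("bar_center",n)])
t=cv2.imread("pics/top14.png")[130:250,180:340];s=cv2.imread("pics/side14.png")[210:330,200:360]
cv2.imwrite("pics/c14.png",cv2.resize(np.hstack([t,s]),(800,300),interpolation=cv2.INTER_CUBIC))
E
```

```text
clock: 21.87
position: [0.5694, 0.1288, 0.0453]
orientation: [179.8, -9.8, 5.4]
force: [-17.0, 4.7, 7.0]
opening: 0.0301
clock: 22.28
position: [0.5694, 0.1288, 0.0453]
orientation: [179.8, -9.8, 5.4]
force: [-17.5, 4.6, 8.0]
opening: 0.0298
top []
side [([0.5984, 0.1352, 0.0464], 0.64)]
```

View pics/c14.png

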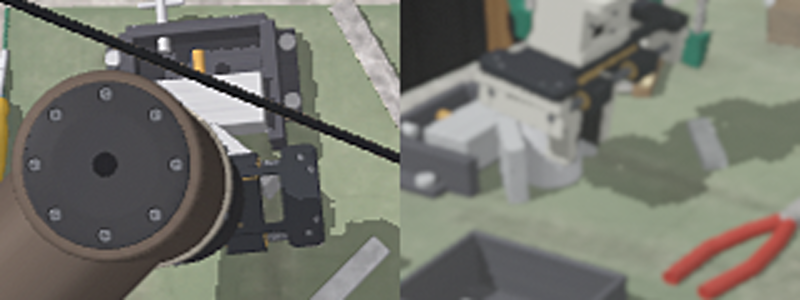

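The push held for one second at about 17 N, but there is a side force of about 6 N, so the tool is slightly off the V's axis toward −y. I'm shifting the cradle about 1.5–2 mm toward +y under load to take it out.

```bash
python3 -m creep '[{"delta_pos":[0,-0.5,0],"rot":[0,0,0]},{"delta_pos":[0,-1,0],"rot":[0,0,0]},{"delta_pos":[0,-1,0],"rot":[0,0,0]}]';python3 -m creep '[{"delta_pos":[0,-0.5,0],"rot":[0,0,0]},{"delta_pos":[0,-1,0],"rot":[0,0,0]},{"delta_pos":[0,-1,0],"rot":[0,0,0]}]'
```

```text
clock: 22.73
position: [0.5695, 0.1295, 0.0453]
orientation: [179.8, -9.8, 5.3]
force: [-14.0, 2.8, 6.9]
opening: 0.0299
clock: 22.98
position: [0.5698, 0.1303, 0.0453]
orientation: [179.8, -9.8, 5.3]
force: [-11.2, -0.9, 4.2]
opening: 0.0298
```

```bash
python3 -m creep '[{"delta_pos":[0.6,0,0],"rot":[0,0,0]},{"delta_pos":[1.2,0,0],"rot":[0,0,0]},{"delta_pos":[1.8,0,0],"rot":[0,0,0]}]';python3 -m creep '[{"delta_pos":[0,0,0],"rot":[0,0,0]},{"delta_pos":[0,0,0],"rot":[0,0,0]},{"delta_pos":[0,0,0],"rot":[0,0,0]},{"delta_pos":[0,0,0],"rot":[0,0,0]},{"delta_pos":[0,0,0],"rot":[0,0,0]}]'
```

```text
clock: 23.23
position: [0.5703, 0.1301, 0.0452]
orientation: [179.8, -9.7, 5.3]
force: [-20.3, 4.9, 9.7]
opening: 0.03
clock: 23.65
position: [0.5702, 0.1301, 0.0453]
orientation: [179.8, -9.7, 5.3]
force: [-18.5, 2.3, 8.3]
opening: 0.0303
```

```bash
python3 -m creep '[{"delta_pos":[0,-0.5,0],"rot":[0,0,0]},{"delta_pos":[0,-0.5,0],"rot":[0,0,0]},{"delta_pos":[0,-0.5,0],"rot":[0,0,0]},{"delta_pos":[0,-0.5,0],"rot":[0,0,0]},{"delta_pos":[0,-0.5,0],"rot":[0,0,0]}]';python3 -m creep '[{"delta_pos":[-2,0,-0.3],"rot":[0,0,0]},{"delta_pos":[-4,0,-0.7],"rot":[0,0,0]},{"delta_pos":[-8,0,-1.4],"rot":[0,0,0]},{"delta_pos":[-16,0,-2.8],"rot":[0,0,0]},{"delta_pos":[-28,0,-5],"rot":[0,0,0]}]';python3 -m creep '[{"delta_pos":[-15,0,-20],"rot":[0,0,0]},{"delta_pos":[-30,0,-50],"rot":[0,0,0]},{"delta_pos":[-40,0,-80],"rot":[0,0,0]},{"delta_pos":[-50,0,-110],"rot":[0,0,0]},{"delta_pos":[-50,0,-110],"rot":[0,0,0]}]'; python3 - <<'E'
from h import *
for n in("top","side"):
    im=manip.grab_frame(n)[:,:,::-1]; cv2.imwrite(f"pics/{n}15.png",im)
    print(n,[(np.round(d["xyz"],4).tolist(),round(d["confidence"],2)) for d in manip.spot_point("bar_center",n)])
    print(n,[(np.round(d["xyz"],4).tolist(),round(d["confidence"],2)) for d in manip.spot_point("offcut_center",n)])
t=cv2.imread("pics/top15.png")[130:250,180:340];s=cv2.imread("pics/side15.png")[210:330,200:360]
cv2.imwrite("pics/c15.png",cv2.resize(np.vstack([t,s]),(400,600),interpolation=cv2.INTER_CUBIC))
E
```

```text
clock: 24.07
position: [0.5703, 0.1304, 0.0453]
orientation: [179.7, -9.7, 5.3]
force: [-17.7, 0.8, 7.3]
opening: 0.0301
clock: 24.48
position: [0.5464, 0.1306, 0.047]
orientation: [180.0, -10.1, 5.4]
force: [0.5, 0.1, 0.5]
opening: 0.0301
clock: 24.9
position: [0.4778, 0.125, 0.1518]
orientation: [-179.8, -10.5, 5.4]
force: [0.3, 0.7, 0.2]
opening: 0.0297
top [([0.5971, 0.1338, 0.0447], 0.98)]
top [([0.6381, -0.3443, 0.0044], 0.95), ([0.5177, 0.0177, 0.0047], 0.57), ([0.7199, -0.0484, 0.0001], 0.49)]
side [([0.5987, 0.1374, 0.0461], 0.6)]
side [([0.4611, 0.3334, 0.0093], 0.91), ([0.5164, 0.0106, 0.0052], 0.48)]
```

View pics/c15.png

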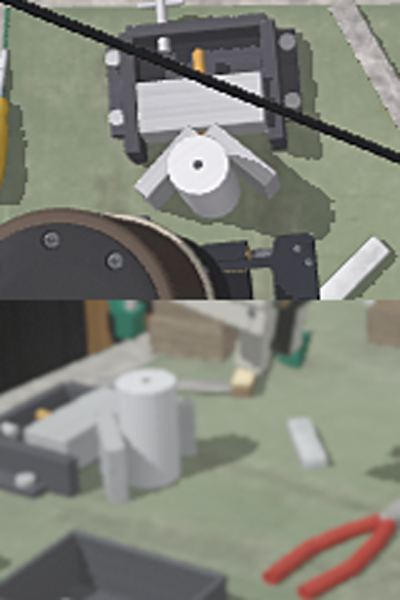

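```bash
python3 - <<'E'
from ov import *
draw(np.array([.622,.1338]),np.radians(5.5),.0115,"pics/ov3.png",src="pics/top15.png",r=(150,250,200,320))
im=cv2.imread("pics/top15.png"); r=(165,235,215,305); s=8
c=cv2.resize(im[r[0]:r[1],r[2]:r[3]],None,fx=s,fy=s,interpolation=cv2.INTER_CUBIC)
cv2.imwrite("pics/c16.png",c)
E
```

```text
(no output)
```

View pics/c16.png

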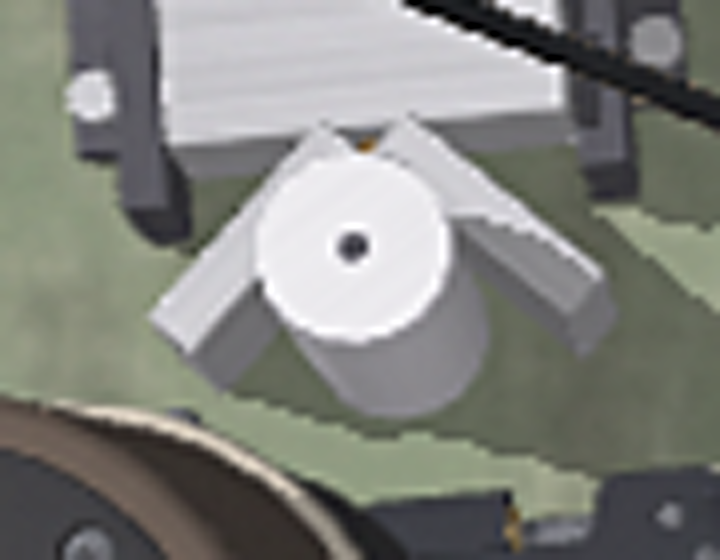

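```bash
python3 - <<'E'
from h import *
np.set_printoptions(precision=4,suppress=True)
im=cv2.imread("pics/top15.png"); 
# precise top disc: threshold fit
r=(165,235,215,305); s=8
g=cv2.resize(im[r[0]:r[1],r[2]:r[3]],None,fx=s,fy=s,interpolation=cv2.INTER_CUBIC)
m=(g.min(2)>225).astype(np.uint8)
n,l,st,ce=cv2.connectedComponentsWithStats(m); k=1+np.argmax(st[1:,4])
cn=max(cv2.findContours((l==k).astype(np.uint8),0,2)[0],key=cv2.contourArea); e=cv2.fitEllipse(cv2.convexHull(cn)); print(e)
px=(np.array(e[0])+.5)/s-.5+[r[2],r[0]]
px2=(np.array([354,246])+.5)/s-.5+[r[2],r[0]]
for p in(px,px2):
    w=onz("top",[p],.09)[0]; d=w[:2]-[.622,.1338]; a=np.radians(5.5)
    print(w,"in stop frame",d@[np.cos(a),np.sin(a)],d@[-np.sin(a),np.cos(a)])
# overlay
w=onz("top",[px2],.09)[0]
c=g.copy();a=np.radians(5.5);R=np.array([[np.cos(a),-np.sin(a)],[np.sin(a),np.cos(a)]])
def pl(W,col):
    q=(proj("top",W)-[r[2],r[0]]+.5)*s
    cv2.polylines(c,[q.astype(np.int32)],False,col,1,cv2.LINE_AA)
t=np.linspace(0,2*np.pi,80)
for z,col in((0,(255,0,0)),(.052,(0,255,0)),(.09,(0,0,255))): pl(np.c_[w[0]+.025*np.cos(t),w[1]+.025*np.sin(t),np.full(80,z)],col)
for j in(.0115,):
  for sg in(1,-1):
    q=np.array([(j-.0495,sg*.0495),(j,0)])@R.T+[.622,.1338]; pl(np.c_[q,[.052]*2],(0,0,255))
cv2.imwrite("pics/c17.png",c)
E
```

```text
((351.33819580078125, 246.31591796875), (185.1013641357422, 191.6882781982422), 76.62155151367188)
[0.5998 0.1338 0.09  ] in stop frame -0.022103995142357922 0.002124562205925131
[0.5999 0.1331 0.09  ] in stop frame -0.022089902153331016 0.0014465215975434688
```

View pics/c17.png

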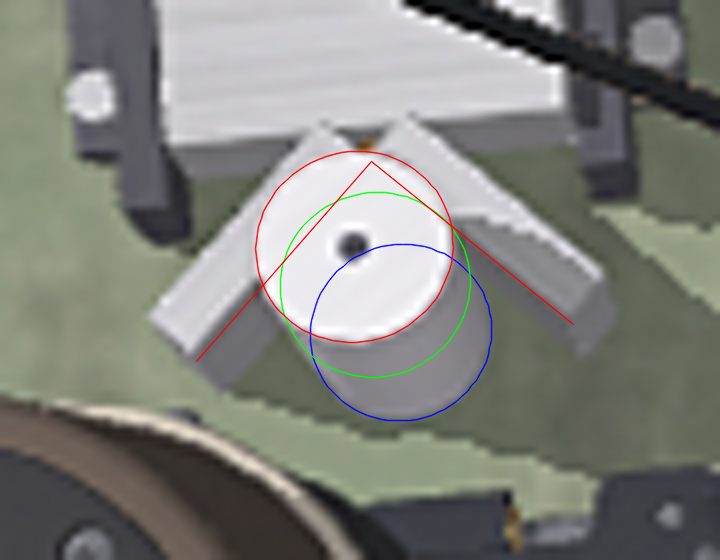

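```bash
cat > fit.py <<'E'
from h import *
from scipy.optimize import minimize
np.set_printoptions(precision=4,suppress=True)
g=np.mean([cv2.imread(f"pics/{f}.png").astype(float).min(2) for f in("top0",)],0)
f=.0495;h=.0113
def edges(d,inner):
    # yields points at offset d inward
    out=[]
    for sg in(1,-1):
        u=np.array([-1,sg])/2**.5; n=np.array([1,sg])/2**.5  # along face outward, thickness dir
        t=np.linspace(.012,.066,40)[:,None]
        out.append(t*u+n*d)           # inner face edge
        out.append(t*u+n*(.016-d))    # outer edge
        k=np.linspace(.003,.013,12)[:,None]
        out.append(k*n+u*(.070-d))    # end edge
    return np.vstack(out)
def samp(p,d):
    a=p[2];R=np.array([[np.cos(a),-np.sin(a)],[np.sin(a),np.cos(a)]])
    q=edges(d,0)@R.T+p[:2]
    uv=proj("top",np.c_[q,np.full(len(q),.052)]).astype(np.float32)
    return cv2.remap(cv2.GaussianBlur(g,(0,0),.6).astype(np.float32),uv[None,:,0],uv[None,:,1],cv2.INTER_LINEAR)[0]
def cost(p): return -np.mean(np.clip(samp(p,.0015)-samp(p,-.0015),-20,60))
best=None
for dx in(-.002,0,.002,.004):
  for dy in(-.002,0,.002):
    for a in(3,5,7):
      r=minimize(cost,[.6334+dx,.1349+dy,np.radians(a)],method="Nelder-Mead",options=dict(initial_simplex=np.array([.6334+dx,.1349+dy,np.radians(a)])+np.array([[0,0,0],[.002,0,0],[0,.002,0],[0,0,.03]]),xatol=1e-6))
      if best is None or r.fun<best.fun: best=r
      
p=best.x; print("apex",p[:2],"yaw",np.degrees(p[2]),best.fun)
seat=p[:2]-.03536*np.array([np.cos(p[2]),np.sin(p[2])]); print("seat",seat)
for b in([.5998,.1338],[.5999,.1331]):
    d=np.array(b)-seat; print("bar minus seat in stop axes mm",1e3*(d@[np.cos(p[2]),np.sin(p[2])]),1e3*(d@[-np.sin(p[2]),np.cos(p[2])]))
E
python3 fit.py
```

```text
Traceback (most recent call last):
  File "fit.py", line 27, in <module>
    r=minimize(cost,[.6334+dx,.1349+dy,np.radians(a)],method="Nelder-Mead",options=dict(initial_simplex=np.array([.6334+dx,.1349+dy,np.radians(a)])+np.array([[0,0,0],[.002,0,0],[0,.002,0],[0,0,.03]]),xatol=1e-6))
  File "fit.py", line 22, in cost
    def cost(p): return -np.mean(np.clip(samp(p,.0015)-samp(p,-.0015),-20,60))
                                         ~~~~^^^^^^^^^
  File "fit.py", line 20, in samp
    uv=proj("top",np.c_[q,np.full(len(q),.052)]).astype(np.float32)
       ~~~~^^^^^^^^^^^^^^^^^^^^^^^^^^^^^^^^^^^^^
  File "h.py", line 6, in proj
    c=P(n); E=np.array(c["extrinsics"]);K=np.array(c["K"])
  File "h.py", line 4, in P
    c=manip.camera_params(n); return c
ValueError: time passes only in moves, steps and waits
```

```bash
sed -i 's/^def P(n):/import functools\n@functools.cache\ndef P(n):/' h.py; python3 fit.py
```

```text
apex [0.6354 0.1363] yaw 5.284607138021822 -57.02933883666992
seat [0.6002 0.133 ]
bar minus seat in stop axes mm -0.31729832688835197 0.8036161227491377
bar minus seat in stop axes mm -0.28219553267656633 0.09738118036910266
```

The V edges fitted in the first picture put the seat at (0.6002, 0.1330). The bar measures within 0.3 mm of that along the axis and within 0.8 mm across it. I'm handing in.

```bash
python3 -m creep '[{"delta_pos":[0,0,-5],"rot":[0,0,0]},{"delta_pos":[0,0,-10],"rot":[0,0,0]},{"delta_pos":[0,0,-10],"rot":[0,0,0]},{"delta_pos":[0,0,-10],"rot":[0,0,0]}]'; python3 - <<'E'
from h import *
for n in("top","side"):
    im=manip.grab_frame(n)[:,:,::-1]; cv2.imwrite(f"pics/{n}18.png",im)
    for t in("bar_center","offcut_center","pliers","square","screwdriver"): print(n,t,[np.round(d["xyz"],4).tolist() for d in manip.spot_point(t,n)])
print(manip.finish_job())
E
```

```text
clock: 25.53
position: [0.4756, 0.1233, 0.156]
orientation: [179.9, -10.0, 5.4]
force: [-0.3, -0.2, 0.6]
opening: 0.0303
top bar_center []
top offcut_center [[0.518, 0.0132, 0.0046], [0.6385, -0.347, 0.0031]]
top pliers [[0.39, 0.1279, -0.0041]]
top square [[0.7219, -0.0506, 0.0011]]
top screwdriver [[0.6639, 0.3266, -0.0034]]
side bar_center []
side offcut_center [[0.4617, 0.3348, 0.0095], [0.5191, 0.0094, 0.0033], [0.5957, 0.1332, 0.0445]]
side pliers [[0.4615, 0.333, 0.0094], [0.3889, 0.125, 0.0017]]
side square [[0.7184, -0.0533, -0.0025]]
side screwdriver [[0.6606, 0.3243, -0.0038]]
the job is handed in; nothing more can be done
None
```

The offcut is in the scrap tray and the round bar stands seated in the V. I handed the job in at about 26 s of the 72 s limit; no verdict is reported.

**What I did**
- I took the offcut farthest to the left, the one pointing into the V, and set it down in the tray.
- I carried the bar upright to just in front of the V and pushed it in with the two fingers as a cradle, tilted 10°.
- I pressed it home at about 17 N for a second. I then moved the cradle about 2 mm sideways to take out a side load and pressed again at about 18 N for roughly another second.

**Last checks**
- **Bar:** in the picture taken after I withdrew, the bar measured within 0.3 mm of the seat along the stop's axis. Across it, two readings gave 0.1 and 0.8 mm. It looks upright and the pin is pushed back. The pin travel itself I could only judge by eye.
- **Offcut:** it was found in the tray at about (0.462, 0.335), 10 mm above the worktop.
- **Bystanders:** I did not touch the pliers, try square or screwdriver, and they show no sign of having moved.
- **Robot:** it was clear of everything, with no force on the tool.

**What went wrong or disagreed**
- The first low push let the gripper's body ride on the bar's top with about 13–15 N, under the 40 N limit. I backed off, raised the tool and pushed again.
- The first 20° tilt was out of reach behind the bar, so I used 10°.
- The stop's centre line came out 1 to 2 mm different between my first overlay and the later fit to the V's edges. I went by the fit.
- In the very last pictures the finder missed the bar from both cameras, and from the top it missed the offcut. The picture about half a second earlier had shown the bar clearly.

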